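Load the leak-test chamber and clamp it to the first click

TASK

Get the turbo bearing housings on the bench ready for their leak test: take off the plastic caps that are still on and put them flat in the cap tray, tab up, and set all three bare housings upright in the test chamber without dropping them. Shut the lid, then swing the click wrench on the clamp clockwise so that the hook comes over the lid and the nut tightens; stop at the first click, do not pull on past it, and let go. Leave everything else on the bench where it is.

Things in the scene. Friction and masses are not known exactly. Their poses are not given: they have to be found in the camera images.
- housing1: cast-iron turbo bearing housing, 0.4-0.85 kg, upright, with or without a cap on. Bottom flange 76 mm across, 11 mm thick; above it a round barrel 50 mm across up to the flat top at 62 mm. Oil pads stand out to 33 mm from the axis on its own +x and -x sides, 13 to 41 mm up; +y and -y sides are plain. Origin: centre of underside, z up
- housing2: cast-iron turbo bearing housing, 0.4-0.85 kg, upright, with or without a cap on. Bottom flange 76 mm across, 11 mm thick; above it a round barrel 50 mm across up to the flat top at 62 mm. Oil pads stand out to 33 mm from the axis on its own +x and -x sides, 13 to 41 mm up; +y and -y sides are plain. Origin: centre of underside, z up
- housing3: cast-iron turbo bearing housing, 0.4-0.85 kg, upright, with or without a cap on. Bottom flange 76 mm across, 11 mm thick; above it a round barrel 50 mm across up to the flat top at 62 mm. Oil pads stand out to 33 mm from the axis on its own +x and -x sides, 13 to 41 mm up; +y and -y sides are plain. Origin: centre of underside, z up
- cap1: white plastic cap, 25 g, loose on housing 1; lifts straight off (1 to 3 of the 3 caps are present, the other housings are bare). 58 mm across, skirt 14 mm deep, inside 53 mm wide over the 50 mm barrel; top face 17 mm above the rim. On it a pull tab, 36 mm long (own x), 10 mm thick (own y), 17 to 37 mm above the rim. Origin: centre of the rim, 48 mm above the housing's underside when on it
- cap2: white plastic cap, 25 g, loose on housing 2; lifts straight off (1 to 3 of the 3 caps are present, the other housings are bare). 58 mm across, skirt 14 mm deep, inside 53 mm wide over the 50 mm barrel; top face 17 mm above the rim. On it a pull tab, 36 mm long (own x), 10 mm thick (own y), 17 to 37 mm above the rim. Origin: centre of the rim, 48 mm above the housing's underside when on it
- cap3: white plastic cap, 25 g, loose on housing 3; lifts straight off (1 to 3 of the 3 caps are present, the other housings are bare). 58 mm across, skirt 14 mm deep, inside 53 mm wide over the 50 mm barrel; top face 17 mm above the rim. On it a pull tab, 36 mm long (own x), 10 mm thick (own y), 17 to 37 mm above the rim. Origin: centre of the rim, 48 mm above the housing's underside when on it
- tray: cap tray: loose grey plastic tray, 170 x 170 mm outside, walls 4 mm thick and 22 mm high, floor 4 mm thick, 0.5 kg. Origin: centre of the underside, x and y along its sides
- chamber: leak-test chamber, fixed open aluminium box: outside 166 (own x) x 276 (own y) x 92 mm high, walls 8, floor top 12 mm above the bench; three housings fit in a row along its y. Origin: centre of underside. Lid hinged on its +x top edge; clamp outside the middle of its -x wall, axis 111 mm from the origin; gauge at the -y end
- lid (a joint): hinge of the clear acrylic lid (166 x 276 x 12 mm, 0.6 kg): 0 = shut flat on the rim, 1.57 = straight up, 1.85 = stop. Stays where it is left; pushing it down takes up to 1.2 N m at the hinge, from above or from behind. Open at 1.6 to 1.8 at the start
- lid_edge (a point): middle of the lid's free edge, on its outer (shut: upper) face, 166 mm from the hinge line; 105 mm above the bench when shut. Own z points out of the outer face, own x from the free edge to the hinge, y as the chamber's. A black knob 30 mm across, 32 mm tall stands on this face, 85 mm along own -y and 40 mm in from the edge
- lid_hinge (a point): middle of the lid's hinge line (along the chamber's y), at the lid's underside, 93 mm above the bench
- clamp_hook (a joint): hook of the swing clamp about its vertical axis: 0 = off the lid, 1.2 = against its stop, pointing straight over the lid's edge. Grows clockwise seen from above; turns easily (0.25 N m) together with nut and wrench until it meets the stop. 0 to 0.3 at the start
- clamp_nut (a joint): turn of the clamp nut relative to the hook: 0 = slack, grows clockwise as it tightens once the hook is at its stop. Its torque rises from 1.4 N m at 0 by 4 N m per rad, so it meets the wrench's setting (2.4 N m) at about 0.24; it stays where it is left. Beyond 0.33 it is over-tightened
- wrench (a joint): break-over of the click wrench's handle relative to its head, which stays on the nut: 0 = at rest. At 2.4 N m clockwise the clutch trips: the pull drops to a third as the handle gives way clockwise, 0.14 rad at most (0.06 or more is a click), then it comes up solid and would turn the nut on. Springs back to 0 when let go
- wrench_grip (a point): middle of the wrench's level handle (black grip 26 mm thick, 108 to 206 mm from the clamp axis): 165 mm from the axis, 145 mm above the bench. Own x points outwards along it. At the start it points 105 degrees anticlockwise (from above) of the chamber's +x, less the hook's angle; tight it is clockwise at about 20 degrees, above the lid
- clamp_axis (a point): point on the vertical axis of hook, nut and wrench, at the height of the handle's centre line (145 mm)
- spray_can: bystander, upright blue spray can, 65 mm across, 190 mm tall; not part of the job. Origin: centre of its underside
- oil_bottle: bystander, upright clear bottle, 68 mm across, 160 mm tall, red cap; not part of the job. Origin: centre of its underside
- hammer: bystander, hammer lying on the bench; not part of the job. Origin: somewhere along its handle, at the underside
- spanner: bystander, open-end spanner lying on the bench; not part of the job. Origin: somewhere along its handle, at the underside
- impeller: bystander, small aluminium compressor wheel, 52 mm across, 30 mm tall; not part of the job. Origin: centre of its underside
- vband: bystander, steel clamp ring lying flat, 96 mm across, 14 mm high; not part of the job. Origin: centre of its underside
Not all that is in view belongs to the job. What is shaped like the cap1 but purple is not meant.

How it is judged:
By the outcome, as a careful person would: the job done as asked, in the order asked, and still so for the second after the job is handed in, with the robot touching nothing.
Of cap1, cap2, cap3 only 1 to 3 are there at a start; the rules pass over those that are not, and their reading is None.
At some moment in a run one of housing1, housing2, housing3, tray may be knocked a few centimetres aside while the robot is not near it.
It also fails if it takes over 210 s, if anything falls off the work surface, if the arm or the gripper's body presses on something with over 40 N, if the wrist force passes 120 N, or if a joint passes its speed limit or range.

ROBOT

A 6-joint arm with a two-finger parallel gripper is mounted at the origin on the work surface. World frame = base frame: x ahead of the robot, y to its left, z up, the work surface at z = 0. Lengths are in m, angles in degrees, forces in N, time in s.
With the tool pointing down it reaches from about 0.4 to 0.825 m from the base axis. Payload 7 kg.
Tool frame: the origin (TCP) lies between the finger pads; the fingertips stand 11 mm ahead of it and the grasp point (between the pads) lies 8 mm behind it (arm.nose_length is the distance from the TCP to the fingertips, in m); z points along the fingers, y is the line along which they close (so a half turn about z gives the same grasp; the last joint's range is limited). The gripper opens to 88 mm and grips with 3 to 60 N. Pads are 19 mm wide; open, the fingers measure 130 mm over their backs; the gripper's body (78 mm by 193 mm) begins 47 mm behind the grasp point.
Start: joints at [93.283, 20.546, 0.682, 0, -70.136, -16.507], TCP at [0.154, 0.657, 0.212] pointing down, gripper open.
Joint ranges: [-176.03, 176.03], [-82.01, 121.73], [-58.28, 71.71], [-173.87, 95.51], [-174.79, -0.11], [-173.66, 173.66]. Speed limits (degrees/s): [136.94, 136.94, 172.46, 180, 180, 180].

INTERFACE

Orientations are given as a 3x3 rotation matrix whose columns are the frame's x, y, z axes.
In Python, from cell import arm gives the robot as it stands.
- The arm moves only by the tool send_rows, never from a script. Its argument "targets" is text: rows parted by semicolons, each of 7 numbers parted by spaces: the turn, a rotation vector about the world's x, y, z in units of 60 degrees (1.0 is 60 degrees), then the shift along the world's x, y, z in units of 0.5 m (1.0 is 0.5 m), then the opening, from -1 (shut) to 1 (fully open). In form: ax ay az dx dy dz grip; .... A call has 1 to 8 rows; each row is the pose to reach, as a shift and turn from the pose commanded when the call began; what a row does not reach only later rows make up. A row lasts 1/12 s, in which the tool goes at most 41.7 mm and 7.16 degrees, less where a joint would pass 70% of its speed; a pose out of reach is approached as far as the arm can. A call with a number of a shift or a turn outside -1 to 1 is refused whole. A call with a gripper value outside its range is refused whole. The fingers move at their own pace and stop on an object; the grip force is fixed at half the most. Time passes only in rows, so rows that repeat a pose let the fingers close. It gives the time, the measured TCP pose, the force, the opening and the grip force at its end, in the units of the state.
- arm.state(): the state, without advancing time (a new reading comes with each control period).
- arm.snapshot(name): name is "scene" or "top" or "wrist"; returns the picture (400x640x3 uint8, red, green, blue); there is no depth.
- arm.calibration(name): a dict with "vfov" (degrees; the focal length in pixels is half the picture's height over the tangent of half this angle, whatever the lens; pixels are square), "cx", "cy" (the principal point, pixels), "D" ([k1, k2, p1, p2, k3] as OpenCV has them; the pictures are not rectified), "camera_from_world" (4x4, takes a point from world to camera coordinates); the wrist camera has in their place "mount" (4x4, takes a point from camera to tool coordinates, whose origin is the TCP and whose axes are the flange's). Camera axes: x right, y down, z forward; pixel columns grow to the right and rows downward; lengths in m; the calibration is good to about 2 mm. A picture is of the moment at which its call begins: read the wrist's pose just before it. calibration takes no time and is no camera call.
- arm.job_done(): hands the job in; it is judged then, once.
The state is a dict: "t": time; "joints": joint angles; "qvel": joint speeds; "tau": joint torques, N m; "tcp_pos": TCP position; "tool_rot": TCP orientation; "wrist_force": force on the tool from outside, world axes, zero at the start; "ft_torque": the same for the moment, N m; "grip_width": finger opening in m; "finger_force": force on a finger pad.
Only numpy, scipy, OpenCV 4.12 (cv2) and the standard library are available. Lean on these libraries where they do the work, as an engineer would, in place of code of your own. Each camera call takes 0.05 s, during which the arm holds its last target. There are 200 camera calls.

## Working session

There is one attempt and no reset: what is moved stays moved. The work goes in short steps, Python scripts to look and compute and a tool call to move; the robot and the scene stay as the last step left them, time stands still between calls to the robot, and variables do not carry over. Pictures are saved under pics/ and viewed, at most 14 in all, crops included, and the job is handed in when it is done.

Besides the shell and the picture viewer there is one more tool, called after "Request:" by a JSON object that holds its "name" and its "arguments", one argument or row to a line. send_rows: Moves the arm, as the interface text tells. Its arguments: {"type":"object","properties":{"targets":{"type":"string"}},"required":["targets"]}

```bash
ls; mkdir -p pics; python3 - <<'E'
from cell import arm
import cv2,json
for n in("scene","top"):
    cv2.imwrite(f"pics/{n}0.png",arm.snapshot(n)[:,:,::-1])
    c=arm.calibration(n);print(n,{k:(v.tolist() if hasattr(v,'tolist') else v) for k,v in c.items()})
print(arm.calibration("wrist"));print(arm.state())
E
```

```text
pics
scene {'vfov': 42.13771088820322, 'cx': 339.33110062780673, 'cy': 200.72714182121032, 'D': [0.028995869371070484, 0.0, 0.0, 0.0, 0.0], 'camera_from_world': [[-0.7178936923271441, 0.6960505915096638, -0.011925626857600628, 0.385015055376149], [0.38538259832176724, 0.3830935058085269, -0.8394757999597698, -0.11939479269244062], [-0.5797489969182035, -0.6072503107174, -0.5432661969108309, 1.9986799367512613], [0.0, 0.0, 0.0, 1.0]]}
top {'vfov': 53.45407531114572, 'cx': 315.00385147971696, 'cy': 208.1816135833413, 'D': [-0.06383793539079669, 0.0, 0.0, 0.0, 0.0], 'camera_from_world': [[-0.007029131033700148, -0.9996396668099807, -0.02590613550767629, 0.01592078467225177], [-0.9867228898939806, 0.011137402862411279, -0.16203054285149995, 0.5324595352928055], [0.1622606849368709, 0.02442324297695464, -0.9864456271514949, 1.1368917493450352], [0.0, 0.0, 0.0, 1.0]]}
{'vfov': 70.28185383860233, 'cx': 322.27923371704924, 'cy': 195.47474078346968, 'D': array([-0.00317047,  0.        ,  0.        ,  0.        ,  0.        ]), 'mount': array([[-1.13801228e-03, -9.64732791e-01, -2.63228696e-01
[... 380 characters left out ...]

       -7.01364588e+01, -1.65069604e+01]), 'qvel': array([ 0.05468495, -0.10753599,  0.06004184,  0.01742885,  0.0037114 ,
        0.08707225]), 'tau': array([-9.85500301e-04, -5.84164739e+01,  2.93755335e+01,  7.01549470e+00,
        1.01905144e-02, -5.37869209e-05]), 'tcp_pos': array([0.15434379, 0.65664391, 0.21161912]), 'tool_rot': array([[ 9.73454122e-01, -2.28882121e-01, -2.14755380e-04],
       [-2.28882185e-01, -9.73452999e-01, -1.48499067e-03],
       [ 1.30833547e-04,  1.49472397e-03, -9.99998874e-01]]), 'wrist_force': array([ 0.64245476,  0.01070833, -0.01820485]), 'ft_torque': array([-0.0081861 ,  0.02834428, -0.00874895]), 'finger_force': 0.0, 'grip_width': 0.08754535894392958}
```

View pics/scene0.png

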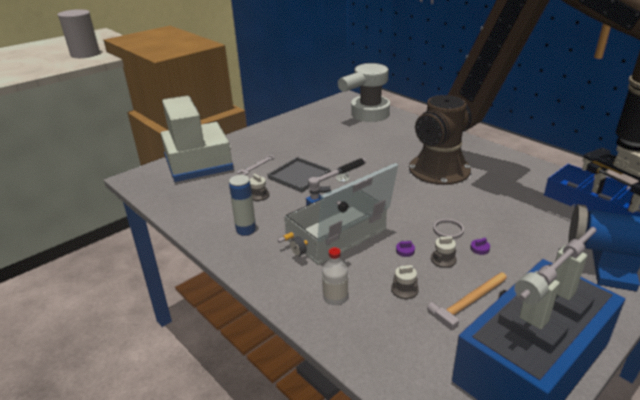

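View pics/top0.png

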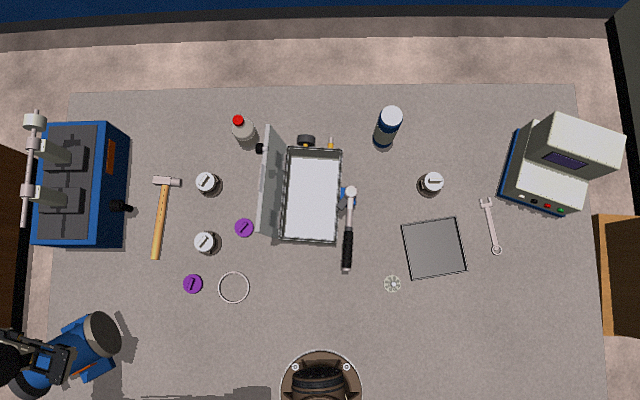

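Top view: candidate caps are white ones at (208,183), (205,242), (432,183), each on a housing. The purple ones at (243,228) and (193,284) are decoys, and so is the impeller at (392,284). I choose the three white ones. The tray is at (434,248), the chamber at (313,195), the lid stands on its left edge (world +y), the wrench handle is at (347,250), the gauge at (306,140). So chamber +x ≈ world +y and chamber +y ≈ world −x.

```bash
cat > h.py <<'E'
from cell import arm
import numpy as np, cv2
def cam(n):
    c=arm.calibration(n); f=200/np.tan(np.radians(c["vfov"]/2))
    K=np.array([[f,0,c["cx"]],[0,f,c["cy"]],[0,0,1.]]); D=np.array(c["D"])
    if n=="wrist":
        s=arm.state(); T=np.eye(4);T[:3,:3]=s["tool_rot"];T[:3,3]=s["tcp_pos"]; W=T@c["mount"]
    else: W=np.linalg.inv(np.array(c["camera_from_world"]))
    return K,D,W
def shot(n,save=None):
    C=cam(n); im=arm.snapshot(n)
    if save: cv2.imwrite(f"pics/{save}.png",im[:,:,::-1])
    return im,C
def onz(C,uv,z):
    K,D,W=C; p=cv2.undistortPoints(np.array(uv,float).reshape(-1,1,2),K,D)[:,0]
    d=np.c_[p,np.ones(len(p))]@W[:3,:3].T; o=W[:3,3]
    return o+d*((z-o[2])/d[:,2])[:,None]
def pix(C,P):
    K,D,W=C; V=np.linalg.inv(W)
    return cv2.projectPoints(np.array(P,float).reshape(-1,1,3),cv2.Rodrigues(V[:3,:3])[0],V[:3,3],K,D)[0][:,0]
def blobs(mask,amin):
    n,l,s,c=cv2.connectedComponentsWithStats(mask.astype(np.uint8))
    return [(c[i],s[i,4],l==i) for i in range(1,n) if s[i,4]>=amin]
E
python3 - <<'E'
from h import *
im,C=shot("top"); hsv=cv2.cvtColor(im,cv2.COLOR_RGB2HSV)
for c,a,m in blobs((hsv[...,2]>170)&(hsv[...,1]<60),40):
    if 120<c[0]<480 and 100<c[1]<330: print("white",c.round(1),a,onz(C,c,.065).round(3))
for n,pts,z in [("chamber rim out/in corners",[(286,147),(341,149),(336,242),(279,239)],.092),("tray corners",[(401,222),(457,217),(467,270),(411,280)],.022),
 ("wrench head,grip ends",[(350,191),(348,232),(346,270)],.145),("lid?",[(268,127),(284,137)],.2)]: print(n,onz(C,pts,z).round(3).tolist())
def crop(x0,y0,x1,y1,k): return cv2.resize(im[y0:y1,x0:x1],None,fx=k,fy=k,interpolation=cv2.INTER_CUBIC)
cv2.imwrite("pics/c0.png",crop(180,120,480,320,2.6)[:,:,::-1])
E
```

```text
white [391.6 114.9] 354 [[ 0.814 -0.224  0.065]]
white [266.  136.4] 95 [[0.751 0.157 0.065]]
white [263.8 158.4] 49 [[0.682 0.163 0.065]]
white [312.  198.6] 3848 [[0.558 0.019 0.065]]
white [204.4 180.9] 232 [[0.615 0.341 0.065]]
white [434.  180.7] 250 [[ 0.607 -0.341  0.065]]
white [163.7 179.9] 162 [[0.621 0.466 0.065]]
white [350.1 200.3] 211 [[ 0.551 -0.092  0.065]]
white [258.2 211.4] 148 [[0.521 0.177 0.065]]
white [202.8 241.1] 257 [[0.435 0.338 0.065]]
white [233.1 286.8] 138 [[0.304 0.246 0.065]]
white [387.5 279.4] 42 [[ 0.322 -0.194  0.065]]
chamber rim out/in corners [[0.708, 0.094, 0.092], [0.699, -0.067, 0.092], [0.428, -0.048, 0.092], [0.438, 0.112, 0.092]]
tray corners [[0.491, -0.246, 0.022], [0.504, -0.416, 0.022], [0.346, -0.436, 0.022], [0.319, -0.269, 0.022]]
wrench head,grip ends [[0.562, -0.087, 0.145], [0.45, -0.08, 0.145], [0.349, -0.072, 0.145]]
lid? [[0.729, 0.132, 0.2], [0.7, 0.088, 0.2]]
```

View pics/c0.png

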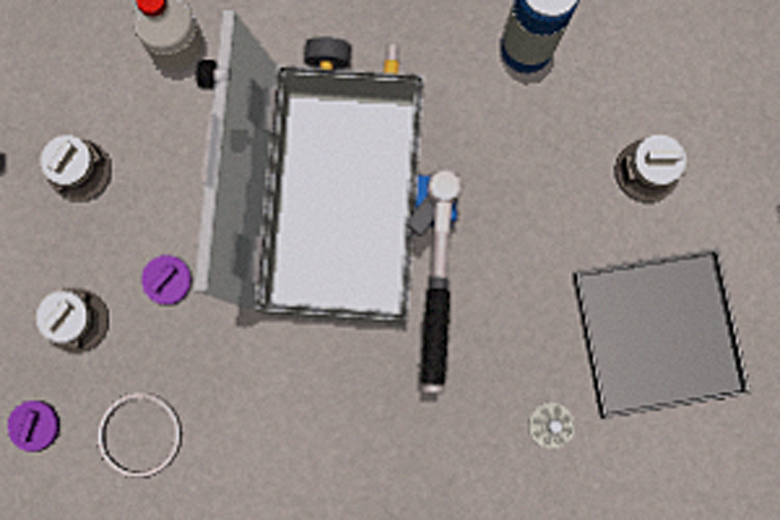

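The crop shows white caps at (66,157), (66,317) and (660,158), the purple decoys at (167,279) and (33,425), rim corners at (278,70), (422,77), (405,325), (256,312), and the handle pointing down at (437,300). First I go over the near-left white cap.

Request:
{"name": "send_rows", "arguments": {
  "targets": "0 0 -0.467 0.28 -0.32 0.03 1;0 0 -0.467 0.28 -0.32 0.03 1;0 0 -0.467 0.28 -0.32 0.03 1;0 0 -0.467 0.28 -0.32 0.03 1;0 0 -0.467 0.28 -0.32 0.03 1;0 0 -0.467 0.28 -0.32 0.03 1"
}}

```text
t: 0.65
tcp_pos: [0.2972, 0.4927, 0.2284]
tool_rot: [[0.75, -0.662, 0.0], [-0.662, -0.75, -0.0], [0.0, -0.0, -1.0]]
wrist_force: [-1.0, 1.1, 0.1]
grip_width: 0.0877
finger_force: 0.0
```

Request:
{"name": "send_rows", "arguments": {
  "targets": "0 0 0 0.28 -0.32 0.03 1;0 0 0 0.28 -0.32 0.03 1;0 0 0 0.28 -0.32 0.03 1;0 0 0 0.28 -0.32 0.03 1;0 0 0 0.28 -0.32 0.03 1;0 0 0 0.28 -0.32 0.03 1;0 0 0 0.28 -0.32 0.03 1"
}}

```text
t: 1.23
tcp_pos: [0.4358, 0.3351, 0.2426]
tool_rot: [[0.749, -0.662, 0.0], [-0.662, -0.749, 0.0], [0.0, -0.0, -1.0]]
wrist_force: [-0.7, 0.8, -0.1]
grip_width: 0.0875
finger_force: 0.0
```

```bash
python3 - <<'E'
from h import *
im,C=shot("wrist","w1"); s=arm.state(); print(s["tcp_pos"],s["joints"],s["t"])
hsv=cv2.cvtColor(im,cv2.COLOR_RGB2HSV)
for c,a,m in blobs((hsv[...,2]>150)&(hsv[...,1]<50),150): print(c.round(),a,onz(C,c,.065).round(4))
E
```

```text
[0.43499654 0.33616242 0.24239793] [ 5.81072461e+01  7.66898247e+00 -1.25787763e+01 -1.18658342e-02
 -6.97499603e+01 -9.48842160e+00] 1.2833
[326. 109.] 113572 [[0.4943 0.2785 0.065 ]]
[484.   8.] 620 [[0.4598 0.0813 0.065 ]]
[321. 179.] 1565 [[0.4357 0.3389 0.065 ]]
[277. 293.] 3218 [[0.3538 0.4946 0.065 ]]
[436. 381.] 301 [[0.0776 0.4184 0.065 ]]
[127. 389.] 1652 [[0.3852 0.7916 0.065 ]]
[270. 393.] 216 [[0.2316 0.6281 0.065 ]]
[374. 393.] 220 [[0.1231 0.5048 0.065 ]]
```

View pics/w1.png

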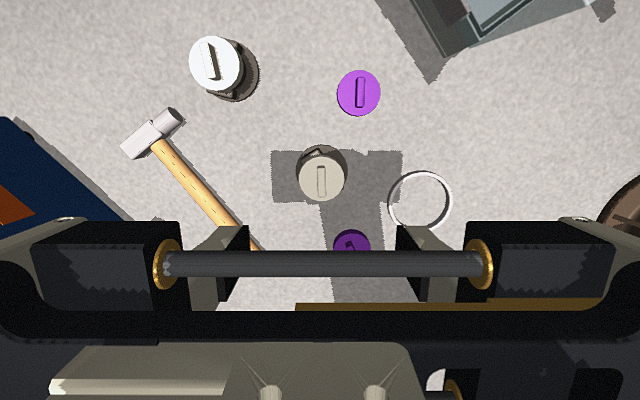

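The target cap is at (321,178), shadowed, with its tab vertical in the image, so it is aligned with the tool. The ray gives (0.436,0.339), which agrees with the top view. The far-left cap is at (216,63) and the purple decoys are at (358,93) and (351,240).

Request:
{"name": "send_rows", "arguments": {
  "targets": "0 0 0 0.003 0.004 -0.1 -0.1;0 0 0 0.003 0.004 -0.18 -0.1;0 0 0 0.003 0.004 -0.25 -0.1;0 0 0 0.003 0.004 -0.31 -0.1;0 0 0 0.003 0.004 -0.326 -0.1;0 0 0 0.003 0.004 -0.326 -0.1"
}}

```text
t: 1.78
tcp_pos: [0.4343, 0.3386, 0.0772]
tool_rot: [[0.753, -0.658, -0.003], [-0.658, -0.753, -0.004], [0.001, 0.005, -1.0]]
wrist_force: [-0.4, -0.1, 0.4]
grip_width: 0.0532
finger_force: 0.0
```

Request:
{"name": "send_rows", "arguments": {
  "targets": "0 0 0 0 0 0 -1;0 0 0 0 0 0 -1;0 0 0 0 0 0 -1;0 0 0 0 0 0 -1;0 0 0 0 0 0 -1;0 0 0 0 0 0.02 -1;0 0 0 0 0 0.06 -1;0 0 0 0 0 0.12 -1"
}}

```text
t: 2.45
tcp_pos: [0.4349, 0.3377, 0.1389]
tool_rot: [[0.752, -0.66, -0.003], [-0.66, -0.752, -0.003], [0.0, 0.004, -1.0]]
wrist_force: [0.6, 0.6, -0.5]
grip_width: 0.0024
finger_force: 0.0
```

```bash
python3 - <<'E'
from h import *
im,C=shot("wrist","w2"); s=arm.state(); print(s["tcp_pos"],s["grip_width"],pix(C,[[.4357,.3389,.065],[.4357,.3389,.085]]), pix(C,s["tcp_pos"]+s["tool_rot"]@[0,0,.011]))
E
```

```text
[0.4380392  0.34066628 0.14674047] 0.001228804229256148 [[321.76474691 199.7305469 ]
 [321.81293586 206.39577076]] [[317.52294864 228.60676418]]
```

View pics/w2.png

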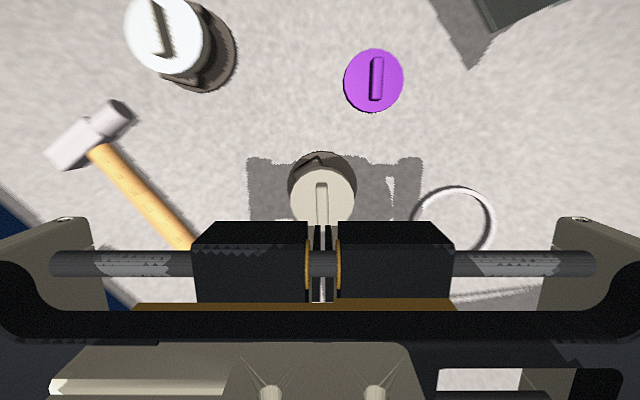

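The cap is still on its housing at (322,202). The fingers were simply too slow, at about 65 mm/s. I retry with more closing time.

Request:
{"name": "send_rows", "arguments": {
  "targets": "0 0 0 0 0 0 -0.3;0 0 0 0 0 0 -0.3;0 0 0 0 0 0 -0.3;0 0 0 0 0 0 -0.3;0 0 0 0 0 0 -0.3;0 0 0 0 0 -0.06 -0.3;0 0 0 0 0 -0.12 -0.3;0 0 0 0 0 -0.12 -0.3"
}}

```text
t: 3.17
tcp_pos: [0.4333, 0.3359, 0.0741]
tool_rot: [[0.751, -0.66, -0.006], [-0.66, -0.751, -0.007], [-0.0, 0.009, -1.0]]
wrist_force: [-1.1, -0.7, -1.8]
grip_width: 0.0306
finger_force: 0.0
```

Request:
{"name": "send_rows", "arguments": {
  "targets": "0 0 0 0 0 0 -1;0 0 0 0 0 0 -1;0 0 0 0 0 0 -1;0 0 0 0 0 0 -1;0 0 0 0 0 0 -1;0 0 0 0 0 0 -1;0 0 0 0 0 0 -1"
}}

```text
t: 3.75
tcp_pos: [0.4361, 0.3393, 0.08]
tool_rot: [[0.752, -0.659, 0.0], [-0.659, -0.752, 0.001], [-0.0, -0.001, -1.0]]
wrist_force: [-0.2, -0.1, 0.4]
grip_width: 0.0003
finger_force: 0.0
```

```bash
python3 - <<'E'
from h import *
im,C=shot("wrist"); a=cv2.resize(im[120:330,180:460],None,fx=2,fy=2)
sc,S=shot("scene"); s=arm.state(); print(s["tcp_pos"],s["grip_width"]); u,v=pix(S,s["tcp_pos"])[0]; print(u,v)
u,v=int(u),int(v); b=cv2.resize(sc[v-60:v+50,u-50:u+50],None,fx=4,fy=4)
h=440;c=np.zeros((h,780,3),np.uint8);c[:420,:380]=a[:,90:470];c[:440,380:780]=b
cv2.imwrite("pics/w3.png",c[:,:,::-1])
E
```

```text
[0.43597239 0.3391268  0.07972936] 0.000377814311786602
446.0131890000369 239.49405338592146
```

View pics/w3.png

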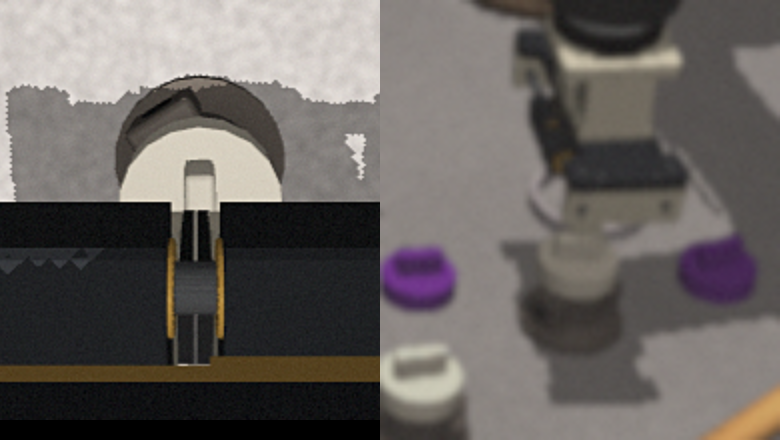

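Request:
{"name": "send_rows", "arguments": {
  "targets": "0 0 0 0 0 0.02 -1;0 0 0 0 0 0.06 -1;0 0 0 0 0 0.1 -1;0 0 0 0 0 0.14 -1;0 0 0 0 0 0.14 -1"
}}

```text
t: 4.27
tcp_pos: [0.4377, 0.3409, 0.1544]
tool_rot: [[0.753, -0.659, 0.005], [-0.659, -0.753, 0.005], [0.0, -0.007, -1.0]]
wrist_force: [-0.4, 1.4, 1.2]
grip_width: 0.0002
finger_force: 0.0
```

```bash
python3 - <<'E'
from h import *
print(arm.nose_length)
sc,S=shot("scene"); s=arm.state(); print(s["tcp_pos"],s["grip_width"]); im,C=shot("wrist")
T=s["tcp_pos"];R=s["tool_rot"]
print(pix(S,[T,T+R@[0,0,.011],T-R@[0,0,.055]]),pix(C,[T,T+R@[0,0,.011],T-R@[0,0,.055]]))
b=cv2.resize(sc[150:280,390:510],None,fx=4,fy=4); c=im[150:320,230:420]; c=cv2.resize(c,None,fx=1.6,fy=1.6)
o=np.zeros((520,790,3),np.uint8); o[:,:480]=b; o[:c.shape[0],480:480+c.shape[1]]=c
cv2.imwrite("pics/w4.png",o[:,:,::-1])
E
```

```text
0.011
[0.43695125 0.34032478 0.15247638] 0.000162967105996747
[[448.73435883 219.07124296]
 [448.33930276 222.29097464]
 [450.76281484 202.5714063 ]] [[324.1347772  231.01950201]
 [324.04064963 224.87189468]
 [324.83287795 276.62141666]]
```

View pics/w4.png

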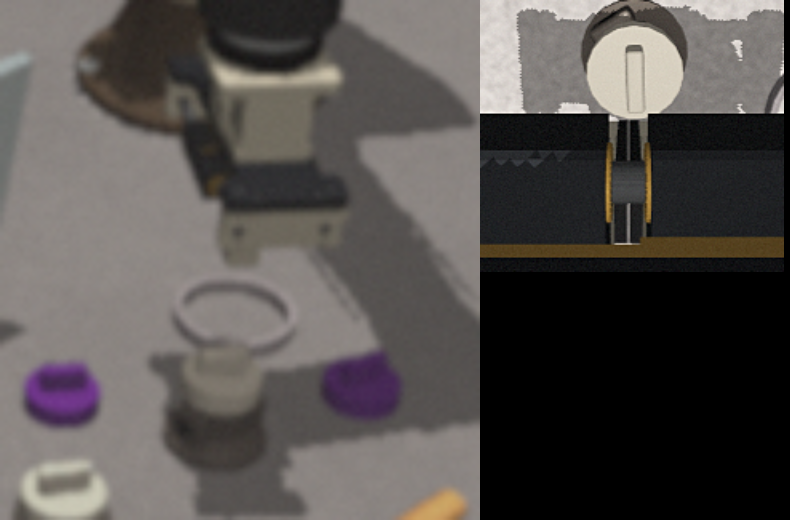

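The fingers shut above the tab. The scene view shows the fingertip at crop (238,262), 6 to 7 px above its predicted spot, so the real tip sits about 24 mm higher than stated. I go deeper accordingly, watching the force.

Request:
{"name": "send_rows", "arguments": {
  "targets": "0 0 0 0 0 0 -0.3;0 0 0 0 0 0 -0.3;0 0 0 0 0 -0.05 -0.3;0 0 0 0 0 -0.1 -0.3;0 0 0 0 0 -0.14 -0.3;0 0 0 0 0 -0.16 -0.3;0 0 0 0 0 -0.17 -0.3;0 0 0 0 0 -0.176 -0.3"
}}

```text
t: 5.03
tcp_pos: [0.4359, 0.3388, 0.0608]
tool_rot: [[0.752, -0.659, -0.001], [-0.659, -0.752, -0.001], [0.0, 0.001, -1.0]]
wrist_force: [-0.1, 0.7, 0.4]
grip_width: 0.0307
finger_force: 0.0
```

Request:
{"name": "send_rows", "arguments": {
  "targets": "0 0 0 0 0 0 -1;0 0 0 0 0 0 -1;0 0 0 0 0 0 -1;0 0 0 0 0 0 -1;0 0 0 0 0 0 -1;0 0 0 0 0 0 -1;0 0 0 0 0 0 -1"
}}

```text
t: 5.62
tcp_pos: [0.436, 0.3392, 0.0623]
tool_rot: [[0.752, -0.659, 0.0], [-0.659, -0.752, 0.001], [0.0, -0.001, -1.0]]
wrist_force: [-2.6, -0.5, 6.7]
grip_width: 0.0096
finger_force: 30.0
```

Gripped (9.6 mm wide, 30 N). Now I lift high over the lid and the wrench and go to the tray.

Request:
{"name": "send_rows", "arguments": {
  "targets": "0 0 0 0 0 0.02 -1;0 0 0 0 0 0.06 -1;0 0 0 0 0 0.14 -1;0 0 0 0 0 0.22 -1;0 0 0 0 0 0.3 -1;0 0 0 0 0 0.38 -1;0 0 0 0 0 0.46 -1;0 0 0 0 0 0.52 -1"
}}

```text
t: 6.28
tcp_pos: [0.4364, 0.3391, 0.3264]
tool_rot: [[0.752, -0.659, 0.003], [-0.659, -0.752, 0.003], [0.0, -0.005, -1.0]]
wrist_force: [-0.5, 0.8, -0.2]
grip_width: 0.0099
finger_force: 30.0
```

Request:
{"name": "send_rows", "arguments": {
  "targets": "0 0 0 -0.02 -0.05 0.04 -1;0 0 0 -0.02 -0.12 0.06 -1;0 0 0 -0.02 -0.2 0.06 -1;0 0 0 -0.02 -0.28 0.06 -1;0 0 0 -0.03 -0.36 0.06 -1;0 0 0 -0.03 -0.44 0.06 -1;0 0 0 -0.04 -0.52 0.06 -1;0 0 0 -0.04 -0.6 0.06 -1"
}}

```text
t: 6.95
tcp_pos: [0.4147, 0.0372, 0.3526]
tool_rot: [[0.752, -0.659, 0.002], [-0.659, -0.752, 0.001], [0.001, -0.002, -1.0]]
wrist_force: [1.3, -0.0, 0.1]
grip_width: 0.0097
finger_force: 30.0
```

Request:
{"name": "send_rows", "arguments": {
  "targets": "0 0 0 0 -0.08 0 -1;0 0 0 0 -0.16 0 -1;0 0 0 0 -0.24 0 -1;0 0 0 0 -0.32 0 -1;0 0 0 0 -0.4 0 -1;0 0 0 0 -0.48 0 -1;0 0 0 0 -0.56 0 -1;0 0 0 0 -0.62 0 -1"
}}

```text
t: 7.62
tcp_pos: [0.4151, -0.2737, 0.3522]
tool_rot: [[0.751, -0.66, 0.001], [-0.66, -0.751, -0.001], [0.001, -0.0, -1.0]]
wrist_force: [1.0, 0.5, 0.1]
grip_width: 0.0096
finger_force: 30.0
```

Request:
{"name": "send_rows", "arguments": {
  "targets": "0 0 0 0 -0.06 -0.08 -1;0 0 0 0 -0.12 -0.16 -1;0 0 0 0 -0.12 -0.2 -1;0 0 0 0 -0.12 -0.2 -1;0 0 0 0 -0.12 -0.2 -1"
}}

```text
t: 8.03
tcp_pos: [0.4148, -0.3313, 0.2508]
tool_rot: [[0.751, -0.66, -0.003], [-0.66, -0.751, 0.001], [-0.003, 0.002, -1.0]]
wrist_force: [0.8, -0.1, 0.3]
grip_width: 0.0097
finger_force: 30.0
```

```bash
python3 - <<'E'
from h import *
im,C=shot("wrist","w5"); s=arm.state(); print(s["tcp_pos"],s["joints"].round(),s["grip_width"],s["t"])
print(pix(C,[[.415,-.342,.004]]))
E
```

```text
[ 0.41604764 -0.33133145  0.25276574] [-17.   6. -14.   0. -71.  66.] 0.009713863319602485 8.0833
[[328.25331863 161.97551452]]
```

View pics/w5.png

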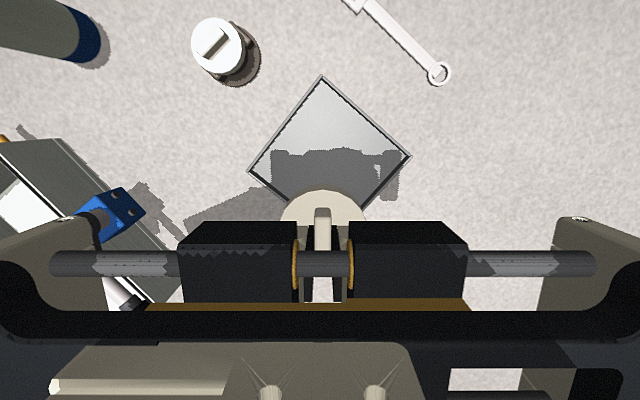

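Tray rim corners are at (321,76), (248,172) and (411,157); the fourth is hidden behind the cap I am holding at (323,205).

```bash
python3 - <<'E'
from h import *
C=cam("wrist")
p=onz(C,[(321,76),(248,172),(411,157)],.022)[:,:2]; c=(p[1]+p[2])/2
print(p,c,np.linalg.norm(p[0]-p[1]),np.linalg.norm(p[0]-p[2]),np.degrees(np.arctan2(*(p[2]-p[0])[::-1])))
im,T=shot("top");print(onz(T,[(400.8,225),(454.6,216.9),(467.3,270),(411.5,280.4)],.022).mean(0))
E
```

```text
[[ 0.51138062 -0.41137358]
 [ 0.48437998 -0.24770737]
 [ 0.3470005  -0.43655576]] [ 0.41569024 -0.34213156] 0.16587846159348163 0.1662978246353793 -171.29029724365543
[ 0.41268174 -0.34054993  0.022     ]
```

Request:
{"name": "send_rows", "arguments": {
  "targets": "0 0 0 -0.04 0.03 -0.05 -1;0 0 0 -0.08 0.06 -0.12 -1;0 0 0 -0.08 0.06 -0.2 -1;0 0 0 -0.08 0.06 -0.28 -1;0 0 0 -0.08 0.06 -0.35 -1;0 0 0 -0.08 0.06 -0.41 -1;0 0 0 -0.08 0.06 -0.44 -1;0 0 0 -0.08 0.06 -0.45 -1"
}}

```text
t: 8.8
tcp_pos: [0.3768, -0.3003, 0.0261]
tool_rot: [[0.753, -0.658, -0.0], [-0.658, -0.753, -0.0], [-0.0, 0.0, -1.0]]
wrist_force: [-0.6, -0.0, -0.2]
grip_width: 0.0096
finger_force: 30.0
```

Request:
{"name": "send_rows", "arguments": {
  "targets": "0 0 0 0 0 -0.005 -1;0 0 0 0 0 -0.008 -1;0 0 0 0 0 -0.012 -1;0 0 0 0 0 -0.012 -1;0 0 0 0 0 -0.012 -1"
}}

```text
t: 9.22
tcp_pos: [0.3767, -0.3011, 0.0215]
tool_rot: [[0.752, -0.659, 0.002], [-0.659, -0.752, -0.001], [0.002, -0.001, -1.0]]
wrist_force: [0.4, 0.2, -0.7]
grip_width: 0.0097
finger_force: 30.0
```

Request:
{"name": "send_rows", "arguments": {
  "targets": "0 0 0 0 0 -0.002 -1;0 0 0 0 0 -0.004 -1;0 0 0 0 0 -0.006 -1;0 0 0 0 0 -0.006 -1;0 0 0 0 0 -0.006 -1"
}}

```text
t: 9.63
tcp_pos: [0.3761, -0.3011, 0.0182]
tool_rot: [[0.752, -0.659, 0.0], [-0.659, -0.752, -0.0], [0.001, 0.0, -1.0]]
wrist_force: [-2.2, 2.9, 10.4]
grip_width: 0.0099
finger_force: 30.0
```

Request:
{"name": "send_rows", "arguments": {
  "targets": "0 0 0 0 0 0 -0.3;0 0 0 0 0 0 -0.3;0 0 0 0 0 0 -0.3;0 0 0 0 0 0 -0.3;0 0 0 0 0 0.05 -0.3;0 0 0 0 0 0.12 -0.3;0 0 0 0 0 0.2 -0.3;0 0 0 0 0 0.28 -0.3"
}}

```text
t: 10.3
tcp_pos: [0.3751, -0.3007, 0.1587]
tool_rot: [[0.752, -0.659, -0.002], [-0.659, -0.752, 0.0], [-0.002, 0.001, -1.0]]
wrist_force: [1.4, 0.2, -1.4]
grip_width: 0.0305
finger_force: 0.0
```

Request:
{"name": "send_rows", "arguments": {
  "targets": "0 0 -0.82 0.06 -0.01 0.086 -0.1;0 0 -0.82 0.12 -0.02 0.086 -0.1;0 0 -0.82 0.2 -0.03 0.086 -0.1;0 0 -0.82 0.27 -0.05 0.086 -0.1;0 0 -0.82 0.34 -0.06 0.086 -0.1;0 0 -0.82 0.41 -0.07 0.086 -0.1;0 0 -0.82 0.45 -0.08 0.086 -0.1;0 0 -0.82 0.462 -0.08 0.086 -0.1"
}}

```text
t: 10.97
tcp_pos: [0.6094, -0.3413, 0.1983]
tool_rot: [[-0.014, -1.0, -0.002], [-1.0, 0.014, 0.0], [-0.0, 0.002, -1.0]]
wrist_force: [-0.8, 1.2, -0.7]
grip_width: 0.0393
finger_force: 0.0
```

Request:
{"name": "send_rows", "arguments": {
  "targets": "0 0 0 0 0 0 -0.1;0 0 0 0 0 0 -0.1"
}}

```text
t: 11.13
tcp_pos: [0.6063, -0.3407, 0.1995]
tool_rot: [[-0.006, -1.0, -0.002], [-1.0, 0.006, 0.001], [-0.001, 0.002, -1.0]]
wrist_force: [-0.6, 0.3, -0.2]
grip_width: 0.0393
finger_force: 0.0
```

```bash
cat >> h.py <<'E'
def findcap(C,im,xy,z=.065,r=45,lo=None):
    """brightest-grey disc near xy: returns disc centre on z, tab yaw guess via minAreaRect of edges"""
    u,v=pix(C,[[xy[0],xy[1],z]])[0]; u,v=int(u),int(v)
    y0,y1,x0,x1=max(v-r,0),min(v+r,215 if C[0][0,0]<300 else 400),max(u-r,0),u+r
    return im[y0:y1,x0:x1],(x0,y0)
E
python3 - <<'E'
from h import *
im,C=shot("wrist"); s=arm.state(); print(s["tcp_pos"],s["joints"].round(),s["grip_width"],pix(C,[[.607,-.341,.065]]))
hsv=cv2.cvtColor(im,cv2.COLOR_RGB2HSV)
cv2.imwrite("pics/w6.png",cv2.resize(im[60:330,180:480],None,fx=2,fy=2)[:,:,::-1])
E
```

```text
[ 0.60599821 -0.34072778  0.20020295] [-13.  23.   3.  -0. -70.  13.] 0.039620499163101806 [[322.29635917 183.16018231]]
```

View pics/w6.png

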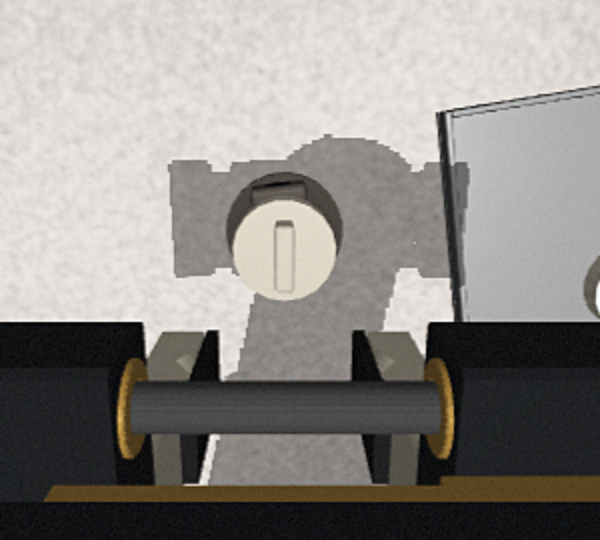

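The crop shows the white cap at (284,248) with its tab vertical. It sits within 1 px of where it was predicted.

Request:
{"name": "send_rows", "arguments": {
  "targets": "0 0 0 0 0 -0.06 -0.2;0 0 0 0 0 -0.13 -0.2;0 0 0 0 0 -0.2 -0.2;0 0 0 0 0 -0.25 -0.2;0 0 0 0 0 -0.27 -0.2;0 0 0 0 0 -0.276 -0.2;0 0 0 0 0 -0.276 -0.2"
}}

```text
t: 11.77
tcp_pos: [0.6068, -0.3411, 0.0633]
tool_rot: [[-0.007, -1.0, 0.0], [-1.0, 0.007, -0.0], [0.0, -0.0, -1.0]]
wrist_force: [0.6, -0.2, 0.3]
grip_width: 0.035
finger_force: 0.0
```

Request:
{"name": "send_rows", "arguments": {
  "targets": "0 0 0 0 0 0 -1;0 0 0 0 0 0 -1;0 0 0 0 0 0 -1;0 0 0 0 0 0 -1;0 0 0 0 0 0 -1;0 0 0 0 0 0 -1;0 0 0 0 0 0 -1;0 0 0 0 0 0 -1"
}}

```text
t: 12.43
tcp_pos: [0.6073, -0.3411, 0.0635]
tool_rot: [[-0.007, -1.0, 0.001], [-1.0, 0.007, -0.001], [0.001, -0.001, -1.0]]
wrist_force: [-1.8, 0.9, 6.3]
grip_width: 0.0096
finger_force: 30.0
```

Request:
{"name": "send_rows", "arguments": {
  "targets": "0 0 0 0 0 0.03 -1;0 0 0 0 0 0.08 -1;0 0 0 0 0 0.14 -1;0 0 0 0 0 0.2 -1;0 0 0 0 0 0.2 -1"
}}

```text
t: 12.85
tcp_pos: [0.61, -0.3426, 0.1697]
tool_rot: [[-0.007, -1.0, 0.009], [-1.0, 0.007, -0.004], [0.004, -0.009, -1.0]]
wrist_force: [0.9, -0.8, 1.0]
grip_width: 0.0096
finger_force: 30.0
```

```bash
python3 - <<'E'
from h import *
im,T=shot("top","top1"); g=cv2.cvtColor(im,cv2.COLOR_RGB2GRAY)
# tray: compare with first picture
a=cv2.imread("pics/top0.png"); d=cv2.absdiff(a,im[:,:,::-1]).max(2)
for c,n,m in blobs(d>45,25): 
    x,y=np.where(m.any(0))[0],np.where(m.any(1))[0]; print(c.round(),n,x[0],x[-1],y[0],y[-1])
E
```

```text
[341. 224.] 116878 0 639 36 399
[472.  39.] 29 467 476 37 42
[ 16. 117.] 1930 0 43 52 195
[36. 92.] 25 31 41 89 96
[47. 98.] 37 39 53 94 101
[188. 118.] 34 182 195 114 121
[ 43. 144.] 33 41 46 138 151
[288. 195.] 80 284 293 157 234
[325. 165.] 84 295 339 157 188
[ 39. 176.] 36 37 42 167 183
[493. 178.] 44 483 500 170 184
[ 96. 183.] 25 93 99 178 188
[420. 185.] 36 418 423 180 190
[ 37. 192.] 45 31 41 184 198
[ 95. 192.] 25 92 98 189 195
[342. 192.] 28 340 343 188 197
[195. 202.] 133 186 203 190 215
[335. 216.] 68 330 337 190 240
[ 23. 212.] 89 20 25 197 226
[ 93. 216.] 73 89 97 203 233
[314. 238.] 29 303 326 237 239
[ 60. 241.] 88 42 78 240 244
[100. 258.] 148 87 113 252 270
[ 81. 260.] 30 77 83 254 264
[504. 267.] 50 501 509 257 277
[ 84. 272.] 156 72 98 261 281
[559. 271.] 28 553 565 269 274
[ 50. 395.] 68 37 60 389 399
[ 66. 395.] 41 62 73 390 399
```

Request:
{"name": "send_rows", "arguments": {
  "targets": "0 0 0 -0.06 0.02 0.08 -1;0 0 0 -0.13 0.05 0.15 -1;0 0 0 -0.2 0.08 0.196 -1;0 0 0 -0.27 0.12 0.196 -1;0 0 0 -0.34 0.16 0.196 -1;0 0 0 -0.394 0.182 0.196 -1;0 0 0 -0.394 0.182 0.196 -1;0 0 0 -0.394 0.182 0.196 -1"
}}

```text
t: 13.57
tcp_pos: [0.408, -0.2491, 0.2611]
tool_rot: [[-0.007, -1.0, 0.002], [-1.0, 0.007, 0.0], [-0.0, -0.002, -1.0]]
wrist_force: [0.3, 0.1, -0.0]
grip_width: 0.0097
finger_force: 30.0
```

```bash
python3 - <<'E'
from h import *
im,C=shot("wrist","w7"); s=arm.state(); print(s["tcp_pos"],s["grip_width"])
print(pix(C,[[.375,-.301,.021],[.415,-.342,.022],[.511,-.411,.022],[.484,-.248,.022],[.347,-.437,.022]]).round())
hsv=cv2.cvtColor(im,cv2.COLOR_RGB2HSV)
u,v=pix(C,[[.375,-.301,.021]])[0].astype(int)
print(im[max(v-40,0):v+40:10,u-60:u+60:10].mean(2).round())
for c,a,m in blobs((hsv[...,2]>215)&(hsv[...,1]<45),100):
  if a<4000: print(c.round(),a,onz(C,c,.021).round(3))
E
```

```text
[ 0.40945519 -0.24963278  0.26092178] 0.009365964562086253
[[346. 131.]
 [318. 101.]
 [244.  46.]
 [271. 169.]
 [370.  23.]]
[[211. 210. 214. 219. 213. 208. 212. 210. 205.  87. 214. 213.]
 [214. 213. 219. 220. 218. 219. 213. 207. 206.  11. 224. 213.]
 [216. 217. 223. 216. 215. 213. 196. 211. 207. 141. 218. 221.]
 [215. 217. 214. 221. 218. 253. 251. 251. 211. 208. 222. 214.]
 [211. 211. 217. 217. 254. 206. 210. 212.  93. 203. 210. 221.]
 [104. 223. 219. 111. 119. 211. 212. 166. 108. 107. 119. 125.]
 [104. 105. 104. 106. 109. 130. 212. 106. 117.  31. 139. 137.]
 [105. 103. 110.  27. 119.  78. 131. 138. 131. 125. 129. 128.]]
[291.  13.] 168 [[ 0.449 -0.449  0.021]]
[134.  46.] 102 [[ 0.657 -0.413  0.021]]
[500.  55.] 103 [[ 0.172 -0.397  0.021]]
[99. 66.] 103 [[ 0.708 -0.389  0.021]]
[106.  78.] 251 [[ 0.701 -0.374  0.021]]
[84. 82.] 215 [[ 0.734 -0.369  0.021]]
[324. 120.] 2999 [[ 0.407 -0.317  0.021]]
[572. 191.] 106 [[ 0.036 -0.21   0.021]]
[526. 245.] 171 [[ 0.088 -0.123  0.021]]
[470. 371.] 123 [[0.144 0.126 0.021]]
[ 55. 387.] 168 [[0.909 0.158 0.021]]
```

Request:
{"name": "send_rows", "arguments": {
  "targets": "0 0 0 -0.02 -0.06 -0.04 -1;0 0 0 -0.04 -0.13 -0.1 -1;0 0 0 -0.06 -0.2 -0.17 -1;0 0 0 -0.07 -0.25 -0.24 -1;0 0 0 -0.07 -0.264 -0.32 -1;0 0 0 -0.07 -0.264 -0.4 -1;0 0 0 -0.07 -0.264 -0.45 -1;0 0 0 -0.07 -0.264 -0.47 -1"
}}

```text
t: 14.28
tcp_pos: [0.3714, -0.3809, 0.0189]
tool_rot: [[-0.01, -1.0, -0.009], [-1.0, 0.01, 0.005], [-0.005, 0.009, -1.0]]
wrist_force: [-9.2, 6.3, 38.7]
grip_width: 0.0096
finger_force: 30.1
```

Request:
{"name": "send_rows", "arguments": {
  "targets": "0 0 0 0 0 -0.004 -1;0 0 0 0 0 -0.008 -1;0 0 0 0 0 -0.012 -1;0 0 0 0 0 -0.015 -1;0 0 0 0 0 -0.015 -1;0 0 0 0 0 -0.015 -1"
}}

```text
t: 14.78
tcp_pos: [0.3759, -0.3823, 0.019]
tool_rot: [[-0.007, -1.0, 0.002], [-1.0, 0.007, -0.001], [0.001, -0.002, -1.0]]
wrist_force: [1.1, -1.2, 1.8]
grip_width: 0.0094
finger_force: 30.0
```

Request:
{"name": "send_rows", "arguments": {
  "targets": "0 0 0 0 0 0 -0.3;0 0 0 0 0 0 -0.3;0 0 0 0 0 0 -0.3;0 0 0 0 0 0 -0.3;0 0 0 0 0 0.06 -0.3;0 0 0 0 0 0.13 -0.3;0 0 0 0 0 0.21 -0.3;0 0 0 0 0 0.29 -0.3"
}}

```text
t: 15.45
tcp_pos: [0.3741, -0.3815, 0.1643]
tool_rot: [[-0.008, -1.0, -0.001], [-1.0, 0.008, 0.001], [-0.001, 0.001, -1.0]]
wrist_force: [0.7, -0.9, -0.3]
grip_width: 0.0306
finger_force: 0.0
```

Request:
{"name": "send_rows", "arguments": {
  "targets": "0 0 0 0 0 0.07 -0.2;0 0 0 0.02 0 0.15 -0.2;0 0 0 0.04 0 0.23 -0.2;0 0 0 0.07 0.02 0.3 -0.2;0 0 0 0.1 0.06 0.36 -0.2;0 0 0 0.12 0.12 0.39 -0.2;0 0 0 0.14 0.2 0.4 -0.2;0 0 0 0.15 0.28 0.4 -0.2"
}}

```text
t: 16.12
tcp_pos: [0.4509, -0.241, 0.3643]
tool_rot: [[-0.009, -1.0, 0.002], [-1.0, 0.009, -0.0], [0.0, -0.002, -1.0]]
wrist_force: [1.9, 0.7, -0.9]
grip_width: 0.0352
finger_force: 0.0
```

Request:
{"name": "send_rows", "arguments": {
  "targets": "0 0 0.1 0.01 0.08 0 -0.2;0 0 0.2 0.02 0.16 0 -0.2;0 0 0.3 0.02 0.24 0 -0.2;0 0 0.4 0.02 0.32 0 -0.2;0 0 0.5 0.02 0.4 0 -0.2;0 0 0.6 0.02 0.48 0 -0.2;0 0 0.7 0.02 0.56 0 -0.2;0 0 0.8 0.02 0.64 0 -0.2"
}}

```text
t: 16.78
tcp_pos: [0.4591, 0.0799, 0.3632]
tool_rot: [[0.742, -0.671, 0.001], [-0.671, -0.742, 0.0], [0.0, -0.001, -1.0]]
wrist_force: [1.0, -0.4, 0.4]
grip_width: 0.0346
finger_force: 0.0
```

Request:
{"name": "send_rows", "arguments": {
  "targets": "0 0 0.05 0.04 0.07 0 -0.2;0 0 0.067 0.08 0.14 0 -0.2;0 0 0.067 0.12 0.21 0 -0.2;0 0 0.067 0.16 0.28 -0.02 -0.2;0 0 0.067 0.2 0.35 -0.05 -0.2;0 0 0.067 0.25 0.41 -0.1 -0.2;0 0 0.067 0.29 0.47 -0.15 -0.2;0 0 0.067 0.31 0.52 -0.2 -0.2"
}}

```text
t: 17.45
tcp_pos: [0.6155, 0.3375, 0.264]
tool_rot: [[0.783, -0.622, 0.001], [-0.622, -0.783, 0.0], [0.0, -0.001, -1.0]]
wrist_force: [0.2, -0.9, -0.9]
grip_width: 0.0347
finger_force: 0.0
```

Request:
{"name": "send_rows", "arguments": {
  "targets": "0 0 0 0 0.006 -0.06 -0.2;0 0 0 0 0.006 -0.12 -0.2;0 0 0 0 0.006 -0.12 -0.2;0 0 0 0 0.006 -0.12 -0.2"
}}

```text
t: 17.78
tcp_pos: [0.6133, 0.3382, 0.2035]
tool_rot: [[0.784, -0.621, -0.003], [-0.621, -0.784, -0.003], [-0.0, 0.004, -1.0]]
wrist_force: [0.7, 0.2, 1.4]
grip_width: 0.0352
finger_force: 0.0
```

```bash
python3 - <<'E'
from h import *
im,C=shot("wrist"); s=arm.state(); print(s["tcp_pos"],s["joints"].round(),s["grip_width"],s["t"],pix(C,[[.615,.341,.065]]))
cv2.imwrite("pics/w8.png",cv2.resize(im[60:330,180:480],None,fx=2,fy=2)[:,:,::-1])
E
```

```text
[0.61442464 0.33878095 0.20613247] [ 45.  23.   4.   0. -71.   7.] 0.03501274334670408 17.8333 [[319.96344516 183.85580019]]
```

View pics/w8.png

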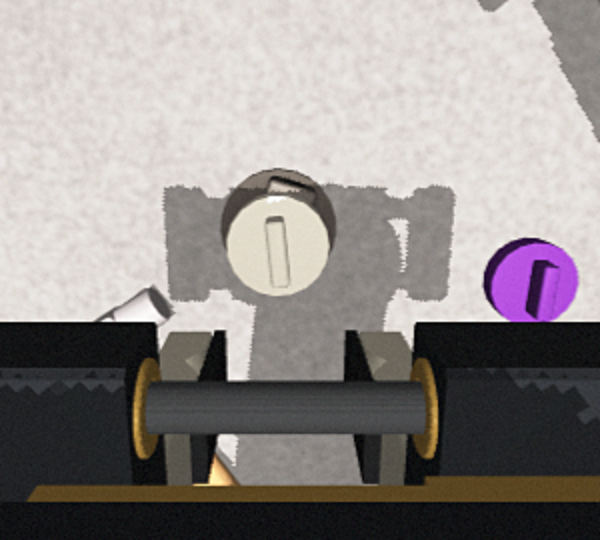

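The cap is at crop (278,246) with its tab tilted about 8° to the left at the top, so I turn +7° and descend.

Request:
{"name": "send_rows", "arguments": {
  "targets": "0 0 0.12 0.004 0 -0.06 -0.2;0 0 0.12 0.004 0 -0.13 -0.2;0 0 0.12 0.004 0 -0.2 -0.2;0 0 0.12 0.004 0 -0.25 -0.2;0 0 0.12 0.004 0 -0.272 -0.2;0 0 0.12 0.004 0 -0.28 -0.2;0 0 0.12 0.004 0 -0.28 -0.2"
}}

```text
t: 18.42
tcp_pos: [0.617, 0.3394, 0.0668]
tool_rot: [[0.855, -0.518, 0.002], [-0.518, -0.855, 0.001], [0.001, -0.002, -1.0]]
wrist_force: [0.6, 0.7, 0.7]
grip_width: 0.0348
finger_force: 0.0
```

Request:
{"name": "send_rows", "arguments": {
  "targets": "0 0 0 0 0 0 -1;0 0 0 0 0 0 -1;0 0 0 0 0 0 -1;0 0 0 0 0 0 -1;0 0 0 0 0 0 -1;0 0 0 0 0 0 -1;0 0 0 0 0 0 -1;0 0 0 0 0 0 -1"
}}

```text
t: 19.08
tcp_pos: [0.6164, 0.3393, 0.0661]
tool_rot: [[0.855, -0.518, 0.001], [-0.518, -0.855, 0.001], [0.001, -0.001, -1.0]]
wrist_force: [-2.0, -0.0, 7.3]
grip_width: 0.0097
finger_force: 30.0
```

Request:
{"name": "send_rows", "arguments": {
  "targets": "0 0 0 0 0 0.02 -1;0 0 0 0 0 0.06 -1;0 0 0 0 0 0.14 -1;0 0 0 0 0 0.22 -1;0 0 0 0 0 0.3 -1;0 0 0 0 0 0.38 -1;0 0 0 0 0 0.46 -1;0 0 0 0 0 0.54 -1"
}}

```text
t: 19.75
tcp_pos: [0.6154, 0.3385, 0.3378]
tool_rot: [[0.855, -0.518, 0.0], [-0.518, -0.855, 0.0], [0.0, -0.0, -1.0]]
wrist_force: [1.3, 0.9, -0.1]
grip_width: 0.0096
finger_force: 30.0
```

Request:
{"name": "send_rows", "arguments": {
  "targets": "0 0 0 -0.02 -0.05 0.03 -1;0 0 0 -0.05 -0.12 0.04 -1;0 0 0 -0.08 -0.2 0.04 -1;0 0 0 -0.11 -0.28 0.04 -1;0 0 0 -0.15 -0.36 0.04 -1;0 0 0 -0.19 -0.44 0.04 -1;0 0 0 -0.23 -0.52 0.04 -1;0 0 0 -0.26 -0.6 0.04 -1"
}}

```text
t: 20.42
tcp_pos: [0.4887, 0.0486, 0.3557]
tool_rot: [[0.855, -0.518, 0.001], [-0.518, -0.855, 0.0], [0.0, -0.001, -1.0]]
wrist_force: [0.6, -1.1, 0.3]
grip_width: 0.0097
finger_force: 30.0
```

Request:
{"name": "send_rows", "arguments": {
  "targets": "0 0 0 -0.035 -0.075 0 -1;0 0 0 -0.07 -0.15 0 -1;0 0 0 -0.1 -0.22 0 -1;0 0 0 -0.135 -0.3 0 -1;0 0 0 -0.17 -0.37 0 -1;0 0 0 -0.2 -0.45 0 -1;0 0 0 -0.24 -0.52 0 -1;0 0 0 -0.27 -0.6 0 -1"
}}

```text
t: 21.08
tcp_pos: [0.3537, -0.2499, 0.3561]
tool_rot: [[0.855, -0.518, 0.002], [-0.518, -0.855, -0.0], [0.002, -0.001, -1.0]]
wrist_force: [1.2, 0.2, 0.8]
grip_width: 0.0093
finger_force: 30.0
```

Request:
{"name": "send_rows", "arguments": {
  "targets": "0 0 0 -0.02 -0.06 -0.06 -1;0 0 0 -0.02 -0.06 -0.13 -1;0 0 0 -0.02 -0.06 -0.16 -1;0 0 0 -0.02 -0.06 -0.16 -1"
}}

```text
t: 21.42
tcp_pos: [0.3431, -0.2783, 0.2717]
tool_rot: [[0.854, -0.521, -0.006], [-0.521, -0.854, 0.003], [-0.006, 0.001, -1.0]]
wrist_force: [-1.1, 0.4, -1.1]
grip_width: 0.0096
finger_force: 30.0
```

```bash
python3 - <<'E'
from h import *
im,C=shot("wrist"); s=arm.state(); print(s["tcp_pos"],s["grip_width"],s["t"])
print((pix(C,[[.375,-.301,.021],[.375,-.382,.021],[.457,-.345,.021],[.511,-.411,.022],[.484,-.248,.022],[.347,-.437,.022],[.32,-.273,.022]])-[140,0]).round())
cv2.imwrite("pics/w9.png",cv2.resize(im[0:260,140:500],None,fx=2,fy=2)[:,:,::-1])
E
```

```text
[ 0.3445484  -0.27875516  0.27427502] 0.009232050621087375 21.4667
[[185. 140.]
 [234. 109.]
 [181.  71.]
 [203.   4.]
 [112.  92.]
 [277. 106.]
 [188. 181.]]
```

View pics/w9.png

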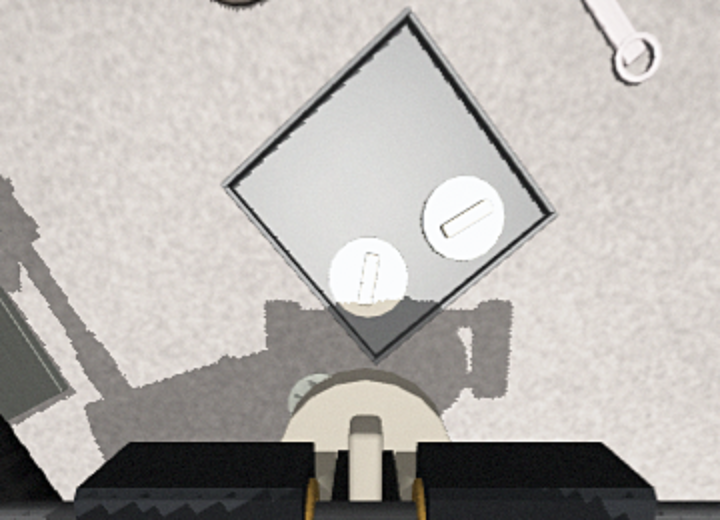

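The two caps lie flat in the tray at (368,277) and (463,218), and the tray has not moved. The free slot is near (362,142).

Request:
{"name": "send_rows", "arguments": {
  "targets": "0 0 0 0.06 -0.03 -0.03 -1;0 0 0 0.12 -0.07 -0.08 -1;0 0 0 0.18 -0.105 -0.15 -1;0 0 0 0.22 -0.13 -0.22 -1;0 0 0 0.225 -0.132 -0.29 -1;0 0 0 0.225 -0.132 -0.36 -1;0 0 0 0.225 -0.132 -0.42 -1;0 0 0 0.225 -0.132 -0.45 -1"
}}

```text
t: 22.13
tcp_pos: [0.4584, -0.3439, 0.0476]
tool_rot: [[0.856, -0.517, -0.003], [-0.517, -0.856, 0.001], [-0.003, 0.001, -1.0]]
wrist_force: [-0.1, -0.3, -0.4]
grip_width: 0.0095
finger_force: 30.0
```

Request:
{"name": "send_rows", "arguments": {
  "targets": "0 0 0 0 0 -0.012 -1;0 0 0 0 0 -0.022 -1;0 0 0 0 0 -0.03 -1;0 0 0 0 0 -0.036 -1;0 0 0 0 0 -0.042 -1;0 0 0 0 0 -0.046 -1;0 0 0 0 0 -0.046 -1"
}}

```text
t: 22.72
tcp_pos: [0.4585, -0.3447, 0.0274]
tool_rot: [[0.855, -0.518, 0.001], [-0.518, -0.855, -0.0], [0.001, -0.0, -1.0]]
wrist_force: [-0.1, 0.3, -0.0]
grip_width: 0.0091
finger_force: 30.0
```

Request:
{"name": "send_rows", "arguments": {
  "targets": "0 0 0 0 0 -0.004 -1;0 0 0 0 0 -0.008 -1;0 0 0 0 0 -0.011 -1;0 0 0 0 0 -0.013 -1;0 0 0 0 0 -0.013 -1"
}}

```text
t: 23.13
tcp_pos: [0.4586, -0.3448, 0.022]
tool_rot: [[0.856, -0.518, 0.0], [-0.518, -0.856, -0.001], [0.001, 0.0, -1.0]]
wrist_force: [-4.1, 3.6, 14.6]
grip_width: 0.009
finger_force: 30.0
```

Request:
{"name": "send_rows", "arguments": {
  "targets": "0 0 0 0 0 0 -0.3;0 0 0 0 0 0 -0.3;0 0 0 0 0 0 -0.3;0 0 0 0 0 0 -0.3;0 0 0 0 0 0.06 0.2;0 0 0 0 0 0.13 0.8;0 0 0 0 0 0.21 0.8;0 0 0 0 0 0.29 0.8"
}}

```text
t: 23.8
tcp_pos: [0.4577, -0.3445, 0.1665]
tool_rot: [[0.855, -0.518, -0.002], [-0.518, -0.855, 0.001], [-0.002, 0.0, -1.0]]
wrist_force: [1.2, -0.2, -0.1]
grip_width: 0.0519
finger_force: 0.0
```

Request:
{"name": "send_rows", "arguments": {
  "targets": "0 0 -0.12 0.03 0.02 0.05 0.8;0 0 -0.24 0.08 0.04 0.05 0.8;0 0 -0.36 0.13 0.06 0.05 0.8;0 0 -0.48 0.18 0.08 0.05 0.8;0 0 -0.6 0.23 0.1 0.05 0.8;0 0 -0.72 0.27 0.1 0.05 0.8;0 0 -0.84 0.297 0.1 0.05 0.8;0 0 -0.96 0.297 0.1 0.05 0.8"
}}

```text
t: 24.47
tcp_pos: [0.6091, -0.2942, 0.1891]
tool_rot: [[0.021, -1.0, -0.001], [-1.0, -0.021, -0.0], [0.0, 0.001, -1.0]]
wrist_force: [0.3, -0.5, -0.1]
grip_width: 0.079
finger_force: 0.0
```

Request:
{"name": "send_rows", "arguments": {
  "targets": "0 0 -0.05 0 0 0 0.8;0 0 -0.05 0 0 0 0.8;0 0 -0.05 0 0 0 0.8"
}}

```text
t: 24.72
tcp_pos: [0.6068, -0.2946, 0.19]
tool_rot: [[-0.024, -1.0, -0.001], [-1.0, 0.024, 0.0], [-0.0, 0.001, -1.0]]
wrist_force: [-0.7, 0.6, 0.1]
grip_width: 0.0787
finger_force: 0.0
```

```bash
python3 - <<'E'
from h import *
im,C=shot("wrist"); s=arm.state(); print(s["tcp_pos"],s["joints"].round(),s["grip_width"],s["t"],s["tool_rot"][:,0])
print(pix(C,[[.607,-.341,.062]]))
g=cv2.cvtColor(im,cv2.COLOR_RGB2GRAY)
u,v=pix(C,[[.607,-.341,.062]])[0].astype(int)
print(g[v-60:v+40:6,u-54:u+55:6])
E
```

```text
[ 0.60673094 -0.29466496  0.19023273] [ -9.  21.  -1.  -0. -68.   8.] 0.07890502762452915 24.7667 [-2.42398982e-02 -9.99706168e-01 -7.04818752e-05]
[[321.70744948 141.3901565 ]]
[[211 214 215 213 212 211 209 226 213 219 214 217 216 220 221 210 224 219
  220]
 [206 206 214 221 226 219 218 226 213 219 221 208 216 219 218 222 219 217
  216]
 [205 219 219 220 209 215 221 217 214 204 226 218 224 216 220 219 218 223
  213]
 [215 223 218 212 215 206 212 219 208 215 214 224 218 221 227 218 212 206
  218]
 [205 207 217 218 210 217 215 221 216 220 221 217 219 214 218 214 218 210
  223]
 [219 210 221 222 214 215 215 106 121  48  66 127 223 222 215 215 221 212
  205]
 [227 217 222 217 225 227  90 172 173 174 174  46 115 225 218 219 214 210
  214]
 [208 216 216 224 222 112 105 226 251 251 252 189 111 113 220 225 214 207
  209]
 [217 216 214 219 221 111 255 251 251 251 251 251 255  67 132 120 122 217
  218]
 [222 218 212 224 130  99 251 251 255  61 255 170 173  59  64 131 137 137
  137]
 [113 113 120 233 105 131 251 252  82  16  30 186 180  81  65 132 129 134
  126]
 [133 134 132 138 117  72 181 169  29  26  19 178 180  50  96 139 137 135
  135]
 [131 137 135 123 130  57 173 169 192  12 191 175 181  65 137 129 129 138
  140]
 [129 139 131 132 134 112 101 173 176 168 170 176 121  76 137 134 128 139
  132]
 [142 127 131 135 130 134 114  52 176 168 180  76 117 133 135 129 132 129
  125]
 [135 140 133 130 126 134 126 136  54  37 151 136 131 133 142 131 136 127
  135]
 [132 139 130 125 133 129 134 132 129 128 125 130 130 136 133 134 131 136
  134]]
```

Request:
{"name": "send_rows", "arguments": {
  "targets": "0 0 0 0 -0.06 -0.02 0.8;0 0 0 0 -0.088 -0.07 0.8;0 0 0 0 -0.088 -0.14 0.8;0 0 0 0 -0.088 -0.21 0.8;0 0 0 0 -0.088 -0.26 0.8;0 0 0 0 -0.088 -0.295 0.8;0 0 0 0 -0.088 -0.312 0.8;0 0 0 0 -0.088 -0.312 0.8"
}}

```text
t: 25.43
tcp_pos: [0.6055, -0.3383, 0.0323]
tool_rot: [[-0.026, -1.0, -0.003], [-1.0, 0.026, 0.001], [-0.001, 0.003, -1.0]]
wrist_force: [-0.9, 0.2, 0.3]
grip_width: 0.0791
finger_force: 0.0
```

Request:
{"name": "send_rows", "arguments": {
  "targets": "0 0 0 0 0 0 -0.5;0 0 0 0 0 0 -0.5;0 0 0 0 0 0 -0.5;0 0 0 0 0 0 -0.5;0 0 0 0 0 0 -0.5;0 0 0 0 0 0 -0.5;0 0 0 0 0 0 -0.5;0 0 0 0 0 0 -0.5"
}}

```text
t: 26.1
tcp_pos: [0.6072, -0.3388, 0.0355]
tool_rot: [[-0.026, -1.0, 0.001], [-1.0, 0.026, -0.0], [0.0, -0.001, -1.0]]
wrist_force: [-1.8, 1.4, 6.1]
grip_width: 0.0492
finger_force: 30.0
```

Request:
{"name": "send_rows", "arguments": {
  "targets": "0 0 0 0 0 0.005 -0.5;0 0 0 0 0 0.01 -0.5;0 0 0 0 0 0.03 -0.5;0 0 0 0 0 0.06 -0.5;0 0 0 0 0 0.1 -0.5;0 0 0 0 0 0.16 -0.5;0 0 0 0 0 0.22 -0.5;0 0 0 0 0 0.28 -0.5"
}}

```text
t: 26.77
tcp_pos: [0.6062, -0.3384, 0.1757]
tool_rot: [[-0.027, -1.0, -0.001], [-1.0, 0.027, 0.001], [-0.001, 0.001, -1.0]]
wrist_force: [0.1, 0.3, -5.6]
grip_width: 0.0491
finger_force: 30.0
```

```bash
python3 - <<'E'
from h import *
im,T=shot("top","top2")
g=im.mean(2)
# chamber corners refine: white inner floor quad + tray
hsv=cv2.cvtColor(im,cv2.COLOR_RGB2HSV)
for c,a,m in blobs((hsv[...,2]>170)&(hsv[...,1]<60),150):
  if 180<c[0]<480 and 100<c[1]<330: print("white",c.round(1),a,onz(T,c,.062).round(3))
p=onz(T,[(286.9,146.9),(342.3,149.6),(335.8,245),(278.5,240)],.092)[:,:2]
print(p.round(3),p.mean(0),[np.linalg.norm(p[i]-p[i-1]).round(3) for i in range(4)],np.degrees(np.arctan2(*((p[2]+p[3]-p[0]-p[1])[::-1]))))
print(arm.state()["tcp_pos"])
cv2.imwrite("pics/top2c.png",cv2.resize(im[110:300,190:450],None,fx=3,fy=3,interpolation=cv2.INTER_CUBIC)[:,:,::-1])
E
```

```text
white [328.  205.7] 124857 [[ 0.537 -0.027  0.062]]
white [433.4 142.8] 348 [[ 0.725 -0.347  0.062]]
white [311.9 198.2] 4015 [[0.559 0.019 0.062]]
[[ 0.708  0.091]
 [ 0.697 -0.071]
 [ 0.419 -0.048]
 [ 0.435  0.114]] [0.56473925 0.0214354 ] [np.float64(0.274), np.float64(0.162), np.float64(0.279), np.float64(0.162)] 175.2474972011382
[ 0.60918149 -0.34018503  0.18365694]
```

View pics/top2c.png

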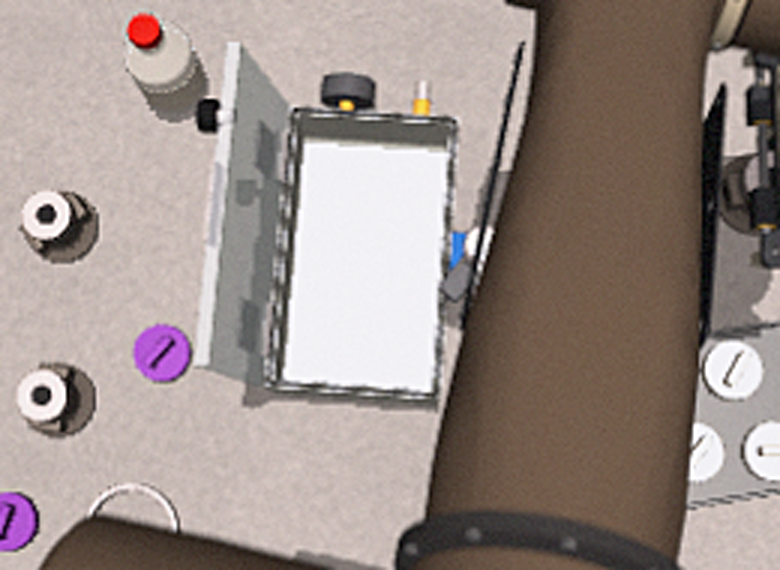

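The top crop shows all three caps in the tray, the two left housings bare at (45,215) and (42,395), and the chamber clear. Next I carry the right housing to the far chamber slot.

Request:
{"name": "send_rows", "arguments": {
  "targets": "0 0 -0.05 0 0.01 0.06 -0.5;0 0 -0.055 0.01 0.05 0.12 -0.5;0 0 -0.055 0.02 0.11 0.18 -0.5;0 0 -0.055 0.03 0.18 0.2 -0.5;0 0 -0.055 0.04 0.26 0.2 -0.5;0 0 -0.055 0.05 0.34 0.2 -0.5;0 0 -0.055 0.06 0.42 0.2 -0.5;0 0 -0.055 0.064 0.5 0.2 -0.5"
}}

```text
t: 27.48
tcp_pos: [0.6386, -0.0867, 0.2745]
tool_rot: [[-0.084, -0.996, -0.0], [-0.996, 0.084, 0.0], [-0.0, 0.0, -1.0]]
wrist_force: [0.4, 0.5, -5.4]
grip_width: 0.0495
finger_force: 30.0
```

Request:
{"name": "send_rows", "arguments": {
  "targets": "0 0 0 0 0.07 0 -0.5;0 0 0 0 0.13 0 -0.5;0 0 0 0 0.16 0 -0.5;0 0 0 0 0.17 0 -0.5;0 0 0 0 0.17 0 -0.5;0 0 0 0 0.17 0 -0.5;0 0 0 0 0.17 0 -0.5"
}}

```text
t: 28.07
tcp_pos: [0.6387, -0.0048, 0.2744]
tool_rot: [[-0.085, -0.996, -0.0], [-0.996, 0.085, -0.0], [0.0, 0.0, -1.0]]
wrist_force: [-0.2, -0.1, -5.2]
grip_width: 0.0488
finger_force: 30.0
```

```bash
python3 - <<'E'
from h import *
im,C=shot("wrist","w10"); s=arm.state(); print(s["tcp_pos"],s["tool_rot"][:,0],s["joints"].round(),s["t"])
# inner floor visible? bright region boundary columns along a few rows
g=im.mean(2)
for v in range(10,215,20):
    b=np.where(g[v]>235)[0]; print(v,len(b),b[[0,-1]] if len(b) else "")
ex=np.array([.08,.997]);ey=np.array([-.997,.08]);c=np.array([.567,.022])
P=[np.r_[c+a*ex+b*ey,.092] for a,b in [(-.075,-.13),(.075,-.13),(.075,.13),(-.075,.13)]]; print(pix(C,P).round())
E
```

```text
[ 0.63878822 -0.0049503   0.27446384] [-8.54066833e-02 -9.96346145e-01  2.38871936e-04] [ 17.  15.   1.   0. -76. -22.] 28.1167
10 28 [ 52 556]
30 31 [ 58 188]
50 31 [ 64 261]
70 31 [ 70 100]
90 46 [ 76 609]
110 29 [ 82 597]
130 3 [ 88 493]
150 75 [ 95 603]
170 69 [100 549]
190 82 [105 505]
210 56 [110 612]
[[276. 132.]
 [282. 245.]
 [473. 244.]
 [490. 130.]]
```

```bash
python3 - <<'E'
import cv2,numpy as np
g=cv2.imread("pics/w10.png").mean(2).astype(int)
print("col430 rows100-160",g[100:160,428:433].mean(1).astype(int))
print("col465",g[100:160,440:445].mean(1).astype(int))
for v in(160,180,200): print("row",v,"cols 240-320",g[v-1:v+2,240:310].mean(0).astype(int))
for v in(160,180): print("row",v,"cols 450-520",g[v-1:v+2,450:520].mean(0).astype(int))
E
cat > /tmp/n; python3 - <<'E'
from h import *
C=cam("wrist")
ex=np.array([.08,.997]);ey=np.array([-.997,.08]);c=np.array([.567,.022])
f=lambda a,b:pix(C,[np.r_[c+a*ex+b*ey,.092]])[0].round(1)
print("inner-x wall",f(-.075,0),f(-.075,.07),"outer",f(-.083,0),f(-.083,.07))
print("far wall inner",f(-.05,-.13),f(-.02,-.13),"outer",f(-.05,-.138),"near inner",f(-.05,.13),"outer",f(-.05,.138))
E
```

```text
col430 rows100-160 [249 250 251 252 246 239 144  95 236 227 220 223 222 222 223 228 231 232
 219 194 187 196 232 135 116  76 255 255  26  32  11 255 251 254 253 253
 253 253 253 253 253 253 253 253 253 253 253 253 253 253 253 253 253 253
 253 253 253 253 253 253]
col465 [212 237 234 237 243 242 116 138 134 142 239 230 227 227 227 221 218 219
 220 222 225 225 237 128 110  79 255 255  30  31  15 204 255 255 253 253
 253 253 253 253 253 253 253 253 253 253 253 253 253 253 253 253 253 253
 253 253 253 253 253 253]
row 160 cols 240-320 [221 222 226 228 229 229 231 231 230 229 228 226 221 220 212 212 213 218
 218 219 221 220 215 211 211 213 219 223 223 200 157   2   5 110 247 139
  81  86  92  90  93  91  85 109 205 223 218 217 217 216 218 217 216 216
 218 218 217 217 216 216 216 214 217 217 215 215 215 215 215 214]
row 180 cols 240-320 [228 228 224 224 222 223 226 225 227 230 229 227 227 229 232 231 232 195
 131 132 135 126 130 133 134 132 126 128 132 143 177 164   2   7 102 245
 125  80  88  89  89  89  91  85 102 152  98  58  63  75  76  78  73  52
  38  37  34  37  37  37  40  39  41  
[... 428 characters left out ...]
  94  95  91  93  93  96  92  95  93  94  94  94  82  64 187 255 243  15
  24  83 201 232 218 219 224 225 225 221 221 218 218 219 221 223 224 228
 227 224 218 217 216 216 218 222 222 224 227 227 224 223 223 221]
row 180 cols 450-520 [255 246  67  91  93  92  94  90  94  94  92  93  92  92  92  92  94  91
  94  89  93  92  89  93  91  90  96  91  67 163 255 241   7  25 105 203
 231 221 220 225 226 222 225 228 230 230 227 228 231 230 227 224 227 230
 229 227 226 228 229 224 224 227 230 232 230 227 228 213 196 185]
inner-x wall [383.2 131.1] [440.7 130.8] outer [383.5 124.4] [441.4 124. ]
far wall inner [277.5 152.5] [278.6 176.2] outer [271.1 152.5] near inner [486.9 151.1] outer [493.4 151.1]
```

Request:
{"name": "send_rows", "arguments": {
  "targets": "0 0 0 0.006 0 -0.06 -0.5;0 0 0 0.006 0 -0.13 -0.5;0 0 0 0.006 0 -0.2 -0.5;0 0 0 0.006 0 -0.27 -0.5;0 0 0 0.006 0 -0.33 -0.5;0 0 0 0.006 0 -0.38 -0.5;0 0 0 0.006 0 -0.41 -0.5;0 0 0 0.006 0 -0.42 -0.5"
}}

```text
t: 28.78
tcp_pos: [0.6399, -0.0053, 0.0611]
tool_rot: [[-0.086, -0.996, -0.005], [-0.996, 0.086, -0.001], [0.002, 0.005, -1.0]]
wrist_force: [-1.1, -0.1, -5.1]
grip_width: 0.0492
finger_force: 30.0
```

Request:
{"name": "send_rows", "arguments": {
  "targets": "0 0 0 0 0 -0.008 -0.5;0 0 0 0 0 -0.015 -0.5;0 0 0 0 0 -0.021 -0.5;0 0 0 0 0 -0.026 -0.5;0 0 0 0 0 -0.03 -0.5;0 0 0 0 0 -0.03 -0.5"
}}

```text
t: 29.28
tcp_pos: [0.6419, -0.0036, 0.0497]
tool_rot: [[-0.084, -0.996, 0.0], [-0.996, 0.084, 0.0], [-0.0, -0.0, -1.0]]
wrist_force: [0.2, -0.6, -6.2]
grip_width: 0.049
finger_force: 30.0
```

Request:
{"name": "send_rows", "arguments": {
  "targets": "0 0 0 0 0 -0.002 -0.5;0 0 0 0 0 -0.003 -0.5;0 0 0 0 0 -0.004 -0.5;0 0 0 0 0 -0.005 -0.5;0 0 0 0 0 -0.005 -0.5"
}}

```text
t: 29.7
tcp_pos: [0.642, -0.0036, 0.0476]
tool_rot: [[-0.084, -0.996, 0.0], [-0.996, 0.084, -0.0], [-0.0, -0.0, -1.0]]
wrist_force: [-1.9, 0.6, -0.2]
grip_width: 0.0494
finger_force: 30.0
```

Request:
{"name": "send_rows", "arguments": {
  "targets": "0 0 0 0 0 0 0.29;0 0 0 0 0 0 0.29;0 0 0 0 0 0 0.29;0 0 0 0 0 0.04 0.29;0 0 0 0 0 0.11 0.29;0 0 0 0 0 0.19 0.6;0 0 0 0 0 0.27 0.8;0 0 0 0 0 0.35 0.8"
}}

```text
t: 30.37
tcp_pos: [0.6419, -0.0038, 0.2243]
tool_rot: [[-0.084, -0.996, 0.001], [-0.996, 0.084, -0.0], [0.0, -0.001, -1.0]]
wrist_force: [0.4, 0.6, 0.6]
grip_width: 0.0709
finger_force: 0.0
```

Request:
{"name": "send_rows", "arguments": {
  "targets": "0 0 0 0 0 0.08 0.8;0 0 0 -0.01 0.02 0.15 0.8;0 0 0 -0.02 0.07 0.21 0.8;0 0 0 -0.03 0.13 0.24 0.8;0 0 0 -0.04 0.21 0.24 0.8;0 0 0 -0.05 0.29 0.24 0.8;0 0 0 -0.05 0.37 0.24 0.8;0 0 0 -0.05 0.45 0.24 0.8"
}}

```text
t: 31.03
tcp_pos: [0.6166, 0.2231, 0.3432]
tool_rot: [[-0.084, -0.996, 0.002], [-0.996, 0.084, 0.001], [-0.001, -0.002, -1.0]]
wrist_force: [1.0, -0.2, -0.4]
grip_width: 0.0787
finger_force: 0.0
```

Request:
{"name": "send_rows", "arguments": {
  "targets": "0 0 0 0 0.08 0 0.8;0 0 0 0 0.15 -0.03 0.8;0 0 0 0 0.21 -0.1 0.8;0 0 0 0 0.24 -0.17 0.8;0 0 0 0 0.25 -0.24 0.8;0 0 0 0 0.25 -0.29 0.8;0 0 0 0 0.25 -0.29 0.8;0 0 0 0 0.25 -0.29 0.8"
}}

```text
t: 31.7
tcp_pos: [0.6168, 0.346, 0.1964]
tool_rot: [[-0.084, -0.996, -0.001], [-0.996, 0.084, -0.002], [0.002, 0.001, -1.0]]
wrist_force: [0.2, -1.0, 1.2]
grip_width: 0.0789
finger_force: 0.0
```

```bash
cat >> h.py <<'E'
def house(C,im,xy,save=None):
    g=cv2.cvtColor(im,cv2.COLOR_RGB2GRAY); u,v=pix(C,[[xy[0],xy[1],.062]])[0].astype(int)
    r=70; y0,x0=max(v-r,0),u-r; w=g[y0:min(v+r,216),x0:u+r]
    c=cv2.HoughCircles(cv2.medianBlur(w,3),cv2.HOUGH_GRADIENT,1,10,param1=120,param2=8,minRadius=4,maxRadius=40)
    out=[]
    if c is not None:
        for a,b,rr in c[0][:6]:
            out.append((round(a+x0,1),round(b+y0,1),round(rr,1),onz(C,[(a+x0,b+y0)],.062)[0,:2].round(4).tolist()))
    return (u,v),out
def holes(C,im,xy):
    """dark bore on the top face: dark blob near xy"""
    g=im.mean(2); u,v=pix(C,[[xy[0],xy[1],.062]])[0].astype(int); R=[]
    for c,a,m in blobs(g<60,25):
        if abs(c[0]-u)<50 and abs(c[1]-v)<50 and a<600: R.append((c.round(1).tolist(),int(a),onz(C,c,.062)[0,:2].round(4).tolist()))
    return R
E
python3 - <<'E'
from h import *
im,C=shot("wrist","w11"); s=arm.state(); print(s["tcp_pos"],s["joints"].round(),s["grip_width"],s["t"])
print(house(C,im,(.6166,.341)),holes(C,im,(.6166,.341)))
g=im.mean(2).astype(int);u,v=pix(C,[[.6166,.341,.062]])[0].astype(int)
for y in range(v-40,min(v+40,214),5): print(g[y,u-54:u+55:4])
E
```

```text
[0.61785939 0.34641302 0.19866868] [ 45.  24.   4.   0. -70. -50.] 0.07901207584364775 31.75
((np.int64(322), np.int64(179)), [(np.float64(322.5), np.float64(171.5), np.float32(29.2), [0.6161, 0.3323]), (np.float64(313.5), np.float64(180.5), np.float32(31.4), [0.6268, 0.3414]), (np.float64(353.5), np.float64(160.5), np.float32(34.9), [0.5816, 0.3231]), (np.float64(290.5), np.float64(169.5), np.float32(29.3), [0.6507, 0.3271]), (np.float64(324.5), np.float64(185.5), np.float32(27.1), [0.6152, 0.3481]), (np.float64(315.5), np.float64(162.5), np.float32(18.8), [0.6228, 0.3218])]) [([320.5, 159.4], 240, [0.6171, 0.3188]), ([322.7, 180.0], 262, [0.6167, 0.3417])]
[209 119 124 240 226 155 229 230 231 210 119 118 130 122 138 147 132 130
 135 125 128 131 143 133 130 136 124 130]
[129 130 130 126 132 129 139 134 133 141 140  70  74  72  70  72  73 117
 136 133 132 123 136 134 129 130 124 129]
[126 126 139 138 129 137 131 134 134  66  74  64  67  71  65  71  65  71
  72 136 128 130 134 133 128 127 128 125]
[130 131 128 137 131 138 137 139  69   6  83  85  85  33  28  35  69  70
  66  64 140 13
[... 591 characters left out ...]
9 123 126]
[135 129 136 126 134 135 128 110  67 173 172 178  16  21  23  26 176 182
 171 179  40 131 126 129 133 133 123 133]
[137 125 138 130 130 131 128 129  82 186 173 174 181 139  55 183 172 174
 177  70  72 121 123 132 129 124 130 131]
[131 137 129 140 127 133 125 139 126 118 178 169 167 175 176 170 171 168
  81 140 134 130 131 131 130 131 133 130]
[229 223 221 222 221 228 219 215 214 220 222 158 173 174 173 183 172  78
 128 138 130 130 129 131 135 138 135 133]
[214 212 211 216 220 216 218 216 205 209 221 205 211 227 220 217 217 216
 200 119 138 135 129 129 138 129 128 122]
[212 209 211 214 214 216 210 221 211 217 215 201 215 218 216 215 217 213
 220 220 229 126 126 129 128 136 134 134]
```

Request:
{"name": "send_rows", "arguments": {
  "targets": "0 0 0.11 -0.002 -0.01 -0.03 0.8;0 0 0.22 -0.002 -0.01 -0.08 0.8;0 0 0.33 -0.002 -0.01 -0.12 0.8;0 0 0.44 -0.002 -0.01 -0.17 0.8;0 0 0.55 -0.002 -0.01 -0.22 0.8;0 0 0.65 -0.002 -0.01 -0.28 0.8;0 0 0.65 -0.002 -0.01 -0.315 0.8;0 0 0.65 -0.002 -0.01 -0.325 0.8"
}}

```text
t: 32.42
tcp_pos: [0.6162, 0.3409, 0.0341]
tool_rot: [[0.561, -0.828, -0.0], [-0.828, -0.561, -0.0], [0.0, 0.0, -1.0]]
wrist_force: [0.1, 0.4, -0.1]
grip_width: 0.0789
finger_force: 0.0
```

Request:
{"name": "send_rows", "arguments": {
  "targets": "0 0 0 0 0 0 -0.5;0 0 0 0 0 0 -0.5;0 0 0 0 0 0 -0.5;0 0 0 0 0 0 -0.5;0 0 0 0 0 0 -0.5;0 0 0 0 0 0 -0.5;0 0 0 0 0 0 -0.5;0 0 0 0 0 0 -0.5"
}}

```text
t: 33.08
tcp_pos: [0.616, 0.3414, 0.036]
tool_rot: [[0.562, -0.827, 0.001], [-0.827, -0.562, 0.0], [0.0, -0.001, -1.0]]
wrist_force: [-3.5, -1.6, 6.8]
grip_width: 0.0492
finger_force: 30.0
```

Request:
{"name": "send_rows", "arguments": {
  "targets": "0 0 0 0 0 0.005 -0.5;0 0 -0.1 0 0 0.02 -0.5;0 0 -0.21 0 0 0.06 -0.5;0 0 -0.32 0 0 0.13 -0.5;0 0 -0.43 0 0 0.21 -0.5;0 0 -0.54 0 0 0.29 -0.5;0 0 -0.65 0 0 0.37 -0.5;0 0 -0.65 0 0 0.45 -0.5"
}}

```text
t: 33.75
tcp_pos: [0.6149, 0.3409, 0.2605]
tool_rot: [[-0.092, -0.996, -0.002], [-0.996, 0.092, -0.001], [0.001, 0.002, -1.0]]
wrist_force: [0.7, 1.3, -6.2]
grip_width: 0.0493
finger_force: 30.0
```

Request:
{"name": "send_rows", "arguments": {
  "targets": "0 0 0 0 0 0.08 -0.5;0 0 0 0 -0.02 0.15 -0.5;0 0 0 -0.01 -0.06 0.2 -0.5;0 0 0 -0.03 -0.12 0.22 -0.5;0 0 0 -0.04 -0.2 0.22 -0.5;0 0 0 -0.05 -0.28 0.22 -0.5;0 0 0 -0.06 -0.36 0.22 -0.5;0 0 0 -0.07 -0.44 0.22 -0.5"
}}

```text
t: 34.42
tcp_pos: [0.5795, 0.1198, 0.3687]
tool_rot: [[-0.084, -0.997, -0.002], [-0.997, 0.084, 0.0], [-0.0, 0.002, -1.0]]
wrist_force: [1.2, -1.1, -4.9]
grip_width: 0.0491
finger_force: 30.0
```

Request:
{"name": "send_rows", "arguments": {
  "targets": "0 0 0 -0.01 -0.07 0 -0.5;0 0 0 -0.016 -0.13 0 -0.5;0 0 0 -0.016 -0.158 0 -0.5;0 0 0 -0.016 -0.158 0 -0.5;0 0 0 -0.016 -0.158 -0.04 -0.5;0 0 0 -0.016 -0.158 -0.1 -0.5;0 0 0 -0.016 -0.158 -0.17 -0.5;0 0 0 -0.016 -0.158 -0.22 -0.5"
}}

```text
t: 35.08
tcp_pos: [0.5713, 0.0428, 0.256]
tool_rot: [[-0.085, -0.996, -0.003], [-0.996, 0.085, 0.001], [-0.0, 0.003, -1.0]]
wrist_force: [-0.4, 0.1, -6.1]
grip_width: 0.049
finger_force: 30.0
```

Request:
{"name": "send_rows", "arguments": {
  "targets": "0 0 0 0 0 0 -0.5;0 0 0 0 0 0 -0.5;0 0 0 0 0 0 -0.5"
}}

```text
t: 35.33
tcp_pos: [0.574, 0.0427, 0.2613]
tool_rot: [[-0.083, -0.997, 0.002], [-0.997, 0.083, -0.0], [-0.0, -0.002, -1.0]]
wrist_force: [0.0, 0.3, -4.8]
grip_width: 0.0493
finger_force: 30.0
```

```bash
python3 - <<'E'
from h import *
im,C=shot("wrist","w12"); s=arm.state(); print(s["tcp_pos"],s["tool_rot"][:,0],s["grip_width"])
print(holes(C,im,(.642,-.004)), onz(C,[(pix(C,[[.642,-.004,.074]])[0])],.074))
E
```

```text
[0.57425181 0.04279642 0.26179478] [-8.35423594e-02 -9.96503886e-01 -8.24152333e-04] 0.04900762934722275
[([282.7, 138.8], 197, [0.6223, -0.0055]), ([266.1, 144.5], 135, [0.6445, -0.0002])] [[ 0.642 -0.004  0.074]]
```

Request:
{"name": "send_rows", "arguments": {
  "targets": "0 0 0 0 0 -0.06 -0.5;0 0 0 0 0 -0.13 -0.5;0 0 0 0 0 -0.2 -0.5;0 0 0 0 0 -0.27 -0.5;0 0 0 0 0 -0.32 -0.5;0 0 0 0 0 -0.36 -0.5;0 0 0 0 0 -0.385 -0.5;0 0 0 0 0 -0.395 -0.5"
}}

```text
t: 36.05
tcp_pos: [0.5735, 0.0426, 0.0616]
tool_rot: [[-0.084, -0.996, -0.0], [-0.996, 0.084, -0.0], [0.0, 0.0, -1.0]]
wrist_force: [0.0, -0.5, -5.7]
grip_width: 0.0488
finger_force: 30.0
```

Request:
{"name": "send_rows", "arguments": {
  "targets": "0 0 0 0 0 -0.007 -0.5;0 0 0 0 0 -0.013 -0.5;0 0 0 0 0 -0.018 -0.5;0 0 0 0 0 -0.022 -0.5;0 0 0 0 0 -0.025 -0.5;0 0 0 0 0 -0.027 -0.5;0 0 0 0 0 -0.027 -0.5"
}}

```text
t: 36.63
tcp_pos: [0.5729, 0.0424, 0.0486]
tool_rot: [[-0.084, -0.996, 0.0], [-0.996, 0.084, 0.0], [-0.0, -0.0, -1.0]]
wrist_force: [-0.1, 0.0, -5.2]
grip_width: 0.0493
finger_force: 30.0
```

Request:
{"name": "send_rows", "arguments": {
  "targets": "0 0 0 0 0 -0.001 -0.5;0 0 0 0 0 -0.002 -0.5;0 0 0 0 0 -0.002 -0.5;0 0 0 0 0 -0.002 -0.5;0 0 0 0 0 -0.002 0.2;0 0 0 0 0 -0.002 0.25;0 0 0 0 0 -0.002 0.25;0 0 0 0 0 -0.002 0.25"
}}

```text
t: 37.3
tcp_pos: [0.5733, 0.0424, 0.0478]
tool_rot: [[-0.084, -0.996, 0.001], [-0.996, 0.084, 0.0], [-0.0, -0.001, -1.0]]
wrist_force: [-0.1, 0.3, -0.1]
grip_width: 0.0545
finger_force: 0.0
```

Request:
{"name": "send_rows", "arguments": {
  "targets": "0 0 0 0 0 0.03 0.25;0 0 0 0 0 0.09 0.25;0 0 0 0 0 0.17 0.4;0 0 0 0 0 0.25 0.6;0 0 0 0 0 0.33 0.8;0 0 0 0 0 0.41 0.8;0 0 0 0 0 0.49 0.8;0 0 0 -0.02 0.02 0.56 0.8"
}}

```text
t: 37.97
tcp_pos: [0.5637, 0.0514, 0.3304]
tool_rot: [[-0.085, -0.996, 0.002], [-0.996, 0.085, -0.0], [-0.0, -0.002, -1.0]]
wrist_force: [1.0, 1.0, 0.5]
grip_width: 0.0787
finger_force: 0.0
```

Request:
{"name": "send_rows", "arguments": {
  "targets": "0 0 0 -0.03 0.06 0.04 0.8;0 0 0 -0.06 0.13 0.06 0.8;0 0 0 -0.09 0.2 0.06 0.8;0 0 0 -0.12 0.27 0.06 0.8;0 0 0 -0.15 0.34 0.06 0.8;0 0 0 -0.18 0.41 0.04 0.8;0 0 0 -0.21 0.48 0 0.8;0 0 0 -0.24 0.54 -0.04 0.8"
}}

```text
t: 38.63
tcp_pos: [0.4423, 0.3245, 0.308]
tool_rot: [[-0.084, -0.996, 0.002], [-0.996, 0.084, 0.002], [-0.003, -0.002, -1.0]]
wrist_force: [0.4, -0.1, -0.3]
grip_width: 0.0792
finger_force: 0.0
```

Request:
{"name": "send_rows", "arguments": {
  "targets": "0 0 0 -0.014 0.04 -0.07 0.8;0 0 0 -0.014 0.04 -0.15 0.8;0 0 0 -0.014 0.04 -0.22 0.8;0 0 0 -0.014 0.04 -0.24 0.8;0 0 0 -0.014 0.04 -0.24 0.8;0 0 0 -0.014 0.04 -0.24 0.8"
}}

```text
t: 39.13
tcp_pos: [0.4367, 0.3426, 0.1889]
tool_rot: [[-0.084, -0.996, 0.001], [-0.996, 0.084, 0.0], [-0.0, -0.001, -1.0]]
wrist_force: [-0.4, 0.3, 1.4]
grip_width: 0.079
finger_force: 0.0
```

```bash
python3 - <<'E'
from h import *
im,C=shot("wrist","w13"); s=arm.state(); print(s["tcp_pos"],s["tool_rot"][:,0],s["grip_width"],s["t"],s["joints"].round())
print(pix(C,[[.436,.339,.062]]),holes(C,im,(.436,.339)))
g=im.mean(2).astype(int);u,v=pix(C,[[.436,.339,.062]])[0].astype(int)
for y in range(v-45,min(v+40,214),5): print(g[y,u-54:u+55:4])
E
```

```text
[0.43716532 0.34316475 0.1898477 ] [-0.08401208 -0.99646245 -0.00213362] 0.0789312722896049 39.1833 [ 58.  10. -17.   0. -63. -63.]
[[323.62231019 181.65273141]] [([319.7, 162.5], 295, [0.4384, 0.318]), ([323.9, 181.8], 278, [0.4357, 0.3392])]
[215 211 208 207 211 217 227 218 212 217 204 218 217 212 131 132 133 131
 130 131 129 126 122 121 119 131 125 125]
[128 127 128 133 130 128 128 128 128 134 131 136 140 145 139 134 130 128
 135 124 128 132 134 137 121 136 125 121]
[131 134 127 134 130 135 135 127 122 132  76  73  77  71  71  66  69  65
 133 136 136 130 133 129 131 136 129 130]
[137 135 131 135 134 135 135 132 144  64  67  73  67  66  64  70  74  69
  71  82 118 133 126 138 133 133 127 129]
[131 131 130 136 133 129 125 141  67  65  64  64  31  29  30  33  44  68
  66  68  73 131 130 125 125 132 133 123]
[132 135 129 135 130 129 132  58  29  33  31  31 191 179 180 183 131  49
  67  68  77 138 138 140 126 129 132 128]
[129 131 125 131 134 133 145  71  89  61 191 178 175 174 181 173 174 175
  66  76  75  68 131 136 131 129 125 137]
[129 135 130 135 131 132 133  66  84 182 164 167 16
[... 283 characters left out ...]
6 129 128]
[132 128 132 129 133 132 134  70  89 173 173 175  14  20  25  20 144 172
 170 174  74 133 128 123 127 122 133 130]
[135 128 128 124 126 129 132 133  86 174 173 169 175 131  53 190 177 174
 175  86  66 132 139 125 128 125 125 129]
[131 136 132 137 131 134 136 138 133 126 173 178 172 168 170 165 167 172
 131 131 131 129 128 125 125 125 135 124]
[216 225 206 225 222 218 221 216 218 215 220 148 172 177 173 170 172 120
 134 129 124 133 139 129 125 127 127 129]
[210 218 218 219 213 215 223 215 212 220 221 217 212 226 216 216 211 214
 215 228 225 228 120 127 131 123 134 127]
[214 215 209 216 213 220 208 219 211 218 217 217 211 197 219 206 207 203
 209 217 216 210 214 209 151 130 129 131]
```

Bore found at (.4357,.3392). Here the oil pads lie along the closing axis, so I turn +85° before gripping.

Request:
{"name": "send_rows", "arguments": {
  "targets": "0 0 0.11 -0.003 -0.008 -0.01 0.8;0 0 0.22 -0.003 -0.008 -0.02 0.8;0 0 0.33 -0.003 -0.008 -0.04 0.8;0 0 0.44 -0.003 -0.008 -0.06 0.8;0 0 0.55 -0.003 -0.008 -0.08 0.8;0 0 0.66 -0.003 -0.008 -0.1 0.8;0 0 0.77 -0.003 -0.008 -0.1 0.8;0 0 0.88 -0.003 -0.008 -0.1 0.8"
}}

```text
t: 39.85
tcp_pos: [0.4356, 0.3392, 0.1398]
tool_rot: [[0.746, -0.665, 0.002], [-0.665, -0.746, 0.003], [-0.0, -0.003, -1.0]]
wrist_force: [-0.5, -0.1, -0.5]
grip_width: 0.0793
finger_force: 0.0
```

Request:
{"name": "send_rows", "arguments": {
  "targets": "0 0 0.11 0 0 0 0.8;0 0 0.22 0 0 0 0.8;0 0 0.33 0 0 -0.03 0.8;0 0 0.44 0 0 -0.08 0.8;0 0 0.54 0 0 -0.14 0.8;0 0 0.54 0 0 -0.18 0.8;0 0 0.54 0 0 -0.205 0.8;0 0 0.54 0 0 -0.211 0.8"
}}

```text
t: 40.52
tcp_pos: [0.4351, 0.3387, 0.0321]
tool_rot: [[0.986, -0.168, 0.0], [-0.168, -0.986, 0.0], [0.0, -0.0, -1.0]]
wrist_force: [-0.7, -0.1, 0.9]
grip_width: 0.0792
finger_force: 0.0
```

Request:
{"name": "send_rows", "arguments": {
  "targets": "0 0 0 0 0 0 0.8;0 0 0 0 0 0 -0.5;0 0 0 0 0 0 -0.5;0 0 0 0 0 0 -0.5;0 0 0 0 0 0 -0.5;0 0 0 0 0 0 -0.5;0 0 0 0 0 0 -0.5;0 0 0 0 0 0 -0.5"
}}

```text
t: 41.18
tcp_pos: [0.4346, 0.3384, 0.0326]
tool_rot: [[0.986, -0.167, 0.0], [-0.167, -0.986, 0.0], [0.0, -0.0, -1.0]]
wrist_force: [-0.9, -0.7, 5.0]
grip_width: 0.0491
finger_force: 30.0
```

Request:
{"name": "send_rows", "arguments": {
  "targets": "0 0 0 0 0 0.005 -0.5;0 0 0 0 0 0.02 -0.5;0 0 -0.1 0 0 0.06 -0.5;0 0 -0.21 0 0 0.13 -0.5;0 0 -0.32 0 0 0.21 -0.5;0 0 -0.43 0 0 0.29 -0.5;0 0 -0.54 0 0 0.37 -0.5;0 0 -0.65 0 0 0.45 -0.5"
}}

```text
t: 41.85
tcp_pos: [0.4333, 0.3373, 0.2584]
tool_rot: [[0.657, -0.754, -0.002], [-0.754, -0.657, -0.001], [-0.0, 0.002, -1.0]]
wrist_force: [1.3, 1.6, -8.3]
grip_width: 0.0495
finger_force: 30.0
```

Request:
{"name": "send_rows", "arguments": {
  "targets": "0 0 -0.11 0 0 0.08 -0.5;0 0 -0.22 0 -0.02 0.15 -0.5;0 0 -0.33 0.02 -0.06 0.2 -0.5;0 0 -0.44 0.04 -0.12 0.22 -0.5;0 0 -0.55 0.05 -0.2 0.22 -0.5;0 0 -0.66 0.07 -0.28 0.22 -0.5;0 0 -0.76 0.09 -0.36 0.22 -0.5;0 0 -0.76 0.1 -0.44 0.22 -0.5"
}}

```text
t: 42.52
tcp_pos: [0.4837, 0.1165, 0.3662]
tool_rot: [[-0.08, -0.997, -0.002], [-0.997, 0.08, -0.0], [0.0, 0.002, -1.0]]
wrist_force: [1.6, -0.1, -7.5]
grip_width: 0.0491
finger_force: 30.0
```

Request:
{"name": "send_rows", "arguments": {
  "targets": "0 0 0 0.01 -0.07 0 -0.5;0 0 0 0.022 -0.14 0 -0.5;0 0 0 0.022 -0.2 0 -0.5;0 0 0 0.022 -0.22 0 -0.5;0 0 0 0.022 -0.22 -0.04 -0.5;0 0 0 0.022 -0.22 -0.1 -0.5;0 0 0 0.022 -0.22 -0.17 -0.5;0 0 0 0.022 -0.22 -0.22 -0.5"
}}

```text
t: 43.18
tcp_pos: [0.4931, 0.0081, 0.2537]
tool_rot: [[-0.075, -0.997, -0.004], [-0.997, 0.075, 0.001], [-0.0, 0.004, -1.0]]
wrist_force: [-1.1, -0.0, -9.5]
grip_width: 0.0489
finger_force: 30.0
```

Request:
{"name": "send_rows", "arguments": {
  "targets": "0 0 0 0 0 0 -0.5;0 0 0 0 0 0 -0.5;0 0 0 0 0 0 -0.5"
}}

```text
t: 43.43
tcp_pos: [0.4963, 0.0085, 0.2588]
tool_rot: [[-0.073, -0.997, 0.002], [-0.997, 0.073, -0.0], [0.0, -0.002, -1.0]]
wrist_force: [0.7, 0.5, -6.1]
grip_width: 0.0491
finger_force: 30.0
```

```bash
python3 - <<'E'
from h import *
im,C=shot("wrist","w14"); s=arm.state(); print(s["tcp_pos"],s["tool_rot"][:,0],s["grip_width"])
ex=np.array([.08,.997]);ey=np.array([-.997,.08]);c=np.array([.571,.022])
f=lambda a,b:pix(C,[np.r_[c+a*ex+b*ey,.092]])[0].round(1)
print("near wall inner",f(-.05,.13),"outer",f(-.05,.138),"-x wall",f(-.075,.07),f(-.083,.07))
g=im.mean(2).astype(int)
u,v=f(-.05,.134).astype(int); print(u-25,v,g[v-1:v+2,u-25:u+25].mean(0).astype(int))
u,v=f(-.079,.07).astype(int); print(v-25,u,g[v-25:v+25,u-1:u+2].mean(1).astype(int))
E
```

```text
[0.49664399 0.00868041 0.25923659] [-7.30901361e-02 -9.97325064e-01 -7.40899403e-04] 0.04898524658238551
near wall inner [371.2 152.6] outer [377.9 152.6] -x wall [320.7 130.7] [320.7 123.6]
349 152 [227 228 228 228 227 229 227 227 227 227 227 230 236 209  73  92  96  98
  94  93  91  83 122 220 197   2   9  81 202 194 144 143 151 154 155 152
 149 145 146 151 154 152 154 147 148 150 154 151 155 152]
102 320 [215 186 117 152 134 245 233 233 235 237 238 237 234 233 234 236 237 233
 232 240 191 150 107 159 255  97  36  33 101 255 240 255 255 225 229 230
 231 228 230 234 230 230 232 226 229 229 230 229 228 230]
```

Request:
{"name": "send_rows", "arguments": {
  "targets": "0 0 0 0 0 -0.06 -0.5;0 0 0 0 0 -0.13 -0.5;0 0 0 0 0 -0.2 -0.5;0 0 0 0 0 -0.27 -0.5;0 0 0 0 0 -0.32 -0.5;0 0 0 0 0 -0.36 -0.5;0 0 0 0 0 -0.385 -0.5;0 0 0 0 0 -0.395 -0.5"
}}

```text
t: 44.15
tcp_pos: [0.496, 0.0087, 0.0591]
tool_rot: [[-0.073, -0.997, -0.0], [-0.997, 0.073, -0.0], [0.0, 0.0, -1.0]]
wrist_force: [-0.8, -0.6, -6.1]
grip_width: 0.0492
finger_force: 30.0
```

Request:
{"name": "send_rows", "arguments": {
  "targets": "0 0 0 0 0 -0.007 -0.5;0 0 0 0 0 -0.013 -0.5;0 0 0 0 0 -0.018 -0.5;0 0 0 0 0 -0.022 -0.5;0 0 0 0 0 -0.025 -0.5;0 0 0 0 0 -0.027 -0.5;0 0 0 0 0 -0.027 -0.5"
}}

```text
t: 44.73
tcp_pos: [0.4955, 0.0084, 0.0461]
tool_rot: [[-0.074, -0.997, 0.0], [-0.997, 0.074, 0.0], [-0.0, -0.0, -1.0]]
wrist_force: [-0.1, 0.1, -8.1]
grip_width: 0.0493
finger_force: 30.0
```

Request:
{"name": "send_rows", "arguments": {
  "targets": "0 0 0 0 0 -0.002 -0.5;0 0 0 0 0 -0.003 -0.5;0 0 0 0 0 -0.003 -0.5;0 0 0 0 0 -0.003 -0.5;0 0 0 0 0 -0.003 0.2;0 0 0 0 0 -0.003 0.25;0 0 0 0 0 -0.003 0.25;0 0 0 0 0 -0.003 0.25"
}}

```text
t: 45.4
tcp_pos: [0.496, 0.0087, 0.0448]
tool_rot: [[-0.073, -0.997, 0.001], [-0.997, 0.073, 0.001], [-0.001, -0.001, -1.0]]
wrist_force: [-0.2, -0.7, 0.5]
grip_width: 0.0546
finger_force: 0.0
```

Request:
{"name": "send_rows", "arguments": {
  "targets": "0 0 0 0 0 0.03 0.25;0 0 0 0 0 0.09 0.25;0 0 0 0 0 0.17 0;0 0 0 0 0 0.25 -1;0 0 0 0 0 0.33 -1;0 0 0 0 0 0.41 -1;0 0 0 0 0 0.49 -1;0 0 0 0 0 0.57 -1"
}}

```text
t: 46.07
tcp_pos: [0.495, 0.0084, 0.332]
tool_rot: [[-0.073, -0.997, 0.001], [-0.997, 0.073, 0.001], [-0.001, -0.001, -1.0]]
wrist_force: [1.7, 0.8, -0.0]
grip_width: 0.0203
finger_force: 0.0
```

Request:
{"name": "send_rows", "arguments": {
  "targets": "0 0 0 0.02 0.02 0.08 -1;0 0 0 0.04 0.08 0.1 -1;0 0 0 0.06 0.15 0.1 -1;0 0 0 0.08 0.23 0.1 -1;0 0 0 0.1 0.31 0.1 -1;0 0 0 0.11 0.39 0.1 -1;0 0 0 0.11 0.47 0.1 -1;0 0 0 0.11 0.54 0.1 -1"
}}

```text
t: 46.73
tcp_pos: [0.5503, 0.2811, 0.379]
tool_rot: [[-0.073, -0.997, -0.0], [-0.997, 0.073, 0.0], [-0.0, 0.0, -1.0]]
wrist_force: [1.5, -0.3, 0.4]
grip_width: 0.0004
finger_force: 0.0
```

```bash
python3 - <<'E'
from h import *
s=arm.state(); print(s["tcp_pos"],s["joints"].round(),s["t"])
im,T=shot("top","top3"); sc,S=shot("scene","scene3")
w,C=shot("wrist","w15")
a=cv2.resize(im[110:290,220:400],None,fx=2.2,fy=2.2); b=cv2.resize(sc[140:300,250:450],None,fx=1.98,fy=1.98)
o=np.zeros((400,800,3),np.uint8);o[:a.shape[0],:a.shape[1]]=a[:400,:400];o[:b.shape[0],400:400+b.shape[1]]=b[:400,:396]
cv2.imwrite("pics/lid.png",o[:,:,::-1])
E
```

```text
[0.55025397 0.28105668 0.37900252] [ 45.  12.  10.  -0. -88. -49.] 46.7333
```

View pics/lid.png

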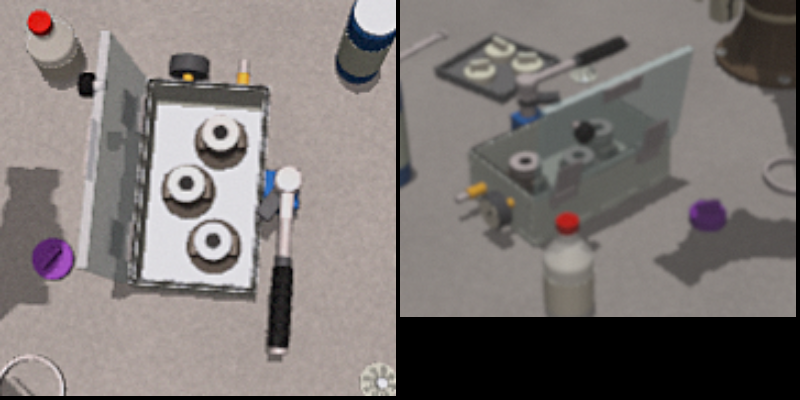

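All three housings stand upright in the chamber, at (222,135), (187,185) and (213,241). The lid's free edge runs from (103,33) to (83,268), with the knob at its far end near (87,85). The wrench handle points toward the robot at (280,310). The caps are in the tray. Now I work out the lid path.

```bash
python3 - <<'E'
from h import *
T=cam("top")
e=[(103,33),(83,268)]; e=[(a/2.2+220,b/2.2+110) for a,b in e]
print("edge z.255",onz(T,e,.255).round(3).tolist())
w=[(288,178),(281,310),(277,352)];print("wrench",onz(T,[(a/2.2+220,b/2.2+110) for a,b in w],.145).round(3).tolist())
H=np.array([.1096,.093]); P=[]
for t in range(105,-1,-7):
    r=np.radians(t); s=.10+.04*np.sin(r); d=np.array([-np.cos(r),np.sin(r)]);n=np.array([np.sin(r),np.cos(r)])
    p=H+s*d+.012*n; P.append([t,p[0]+.0095,p[1]-.012])
P=np.array(P);print(np.c_[P,(P[:,1:]-P[0,1:])/.5].round(3))
E
```

```text
edge z.255 [[0.713, 0.127, 0.255], [0.441, 0.145, 0.255]]
wrench [[0.563, -0.09, 0.145], [0.4, -0.078, 0.145], [0.349, -0.072, 0.145]]
[[ 1.05e+02  1.67e-01  2.12e-01  0.00e+00  0.00e+00]
 [ 9.80e+01  1.50e-01  2.18e-01 -3.20e-02  1.20e-02]
 [ 9.10e+01  1.34e-01  2.21e-01 -6.60e-02  1.80e-02]
 [ 8.40e+01  1.16e-01  2.21e-01 -1.00e-01  1.90e-02]
 [ 7.70e+01  1.00e-01  2.19e-01 -1.34e-01  1.50e-02]
 [ 7.00e+01  8.30e-02  2.14e-01 -1.67e-01  5.00e-03]
 [ 6.30e+01  6.80e-02  2.07e-01 -1.97e-01 -9.00e-03]
 [ 5.60e+01  5.50e-02  1.98e-01 -2.24e-01 -2.70e-02]
 [ 4.90e+01  4.30e-02  1.87e-01 -2.48e-01 -4.90e-02]
 [ 4.20e+01  3.30e-02  1.75e-01 -2.67e-01 -7.40e-02]
 [ 3.50e+01  2.50e-02  1.61e-01 -2.83e-01 -1.01e-01]
 [ 2.80e+01  2.00e-02  1.47e-01 -2.93e-01 -1.29e-01]
 [ 2.10e+01  1.70e-02  1.33e-01 -3.00e-01 -1.57e-01]
 [ 1.40e+01  1.60e-02  1.19e-01 -3.02e-01 -1.85e-01]
 [ 7.00e+00  1.60e-02  1.06e-01 -3.00e-01 -2.12e-01]
 [ 0.00e+00  1.90e-02  9.30e-02 -2.95e-01 -2.38e-01]]
```

Request:
{"name": "send_rows", "arguments": {
  "targets": "0 0 0 -0.03 -0.02 -0.06 -1;0 0 0 -0.06 -0.05 -0.13 -1;0 0 0 -0.078 -0.08 -0.2 -1;0 0 0 -0.078 -0.08 -0.26 -1;0 0 0 -0.078 -0.08 -0.3 -1;0 0 0 -0.078 -0.08 -0.316 -1;0 0 0 -0.078 -0.08 -0.316 -1;0 0 0 -0.078 -0.08 -0.316 -1"
}}

```text
t: 47.55
tcp_pos: [0.5121, 0.2382, 0.2226]
tool_rot: [[-0.074, -0.997, 0.001], [-0.997, 0.074, 0.0], [-0.0, -0.001, -1.0]]
wrist_force: [0.7, 0.3, 0.2]
grip_width: 0.0007
finger_force: 0.0
```

Request:
{"name": "send_rows", "arguments": {
  "targets": "0 0 0 0 -0.057 0 -1;0 0 0 0 -0.107 0 -1;0 0 0 0 -0.147 0 -1;0 0 0 0 -0.177 0 -1;0 0 0 0 -0.209 0 -1;0 0 0 0 -0.245 0 -1;0 0 0 0 -0.261 0 -1;0 0 0 0 -0.277 -0.004 -1"
}}

```text
t: 48.22
tcp_pos: [0.5124, 0.1002, 0.2213]
tool_rot: [[-0.074, -0.997, 0.003], [-0.997, 0.074, 0.002], [-0.002, -0.003, -1.0]]
wrist_force: [-1.1, 3.9, 2.9]
grip_width: 0.0006
finger_force: 2.4
```

Request:
{"name": "send_rows", "arguments": {
  "targets": "0 0 0 0 -0.017 -0.003 -1;0 0 0 0 -0.034 -0.008 -1;0 0 0 0 -0.05 -0.015 -1;0 0 0 0 -0.064 -0.023 -1;0 0 0 0 -0.078 -0.032 -1;0 0 0 0 -0.09 -0.042 -1;0 0 0 0 -0.102 -0.052 -1;0 0 0 0 -0.114 -0.064 -1"
}}

```text
t: 48.88
tcp_pos: [0.5114, 0.042, 0.187]
tool_rot: [[-0.074, -0.997, -0.0], [-0.997, 0.074, -0.0], [0.0, 0.0, -1.0]]
wrist_force: [-0.4, 1.6, 4.1]
grip_width: 0.0004
finger_force: 1.9
```

Request:
{"name": "send_rows", "arguments": {
  "targets": "0 0 0 0 -0.01 -0.013 -1;0 0 0 0 -0.02 -0.026 -1;0 0 0 0 -0.036 -0.053 -1;0 0 0 0 -0.046 -0.08 -1;0 0 0 0 -0.052 -0.107 -1;0 0 0 0 -0.054 -0.132 -1;0 0 0 0 -0.054 -0.152 -1;0 0 0 0 -0.054 -0.165 -1"
}}

```text
t: 49.55
tcp_pos: [0.5104, 0.015, 0.1033]
tool_rot: [[-0.074, -0.997, -0.002], [-0.997, 0.074, -0.001], [0.001, 0.002, -1.0]]
wrist_force: [-0.1, -1.8, 3.5]
grip_width: 0.0005
finger_force: 1.4
```

Request:
{"name": "send_rows", "arguments": {
  "targets": "0 0 0 0 0 -0.006 -1;0 0 0 0 0 -0.012 -1;0 0 0 0 0 -0.016 -1;0 0 0 0 0 -0.02 -1;0 0 0 0 0 -0.02 -1"
}}

```text
t: 49.97
tcp_pos: [0.5115, 0.0161, 0.0949]
tool_rot: [[-0.073, -0.997, 0.0], [-0.997, 0.073, 0.0], [-0.0, -0.0, -1.0]]
wrist_force: [-0.6, -0.5, 0.7]
grip_width: 0.0007
finger_force: 0.0
```

Request:
{"name": "send_rows", "arguments": {
  "targets": "0 0 0 0 0 -0.003 -1;0 0 0 0 0 -0.006 -1;0 0 0 0 0 -0.009 -1;0 0 0 0 0 -0.009 -1"
}}

```text
t: 50.3
tcp_pos: [0.5116, 0.0159, 0.0912]
tool_rot: [[-0.073, -0.997, 0.001], [-0.997, 0.073, -0.0], [0.0, -0.001, -1.0]]
wrist_force: [-2.4, -1.9, 8.6]
grip_width: 0.0008
finger_force: 4.0
```

Request:
{"name": "send_rows", "arguments": {
  "targets": "0 0 0 0 0 -0.003 -1;0 0 0 0 0 -0.006 -1;0 0 0 0 0 -0.006 -1;0 0 0 0 0 -0.006 -1"
}}

```text
t: 50.63
tcp_pos: [0.5118, 0.0158, 0.0909]
tool_rot: [[-0.072, -0.997, 0.002], [-0.997, 0.072, -0.0], [0.0, -0.002, -1.0]]
wrist_force: [-15.0, 1.4, 36.0]
grip_width: 0.0007
finger_force: 18.1
```

The lid is solid at its shut height. Now I go to the outer (anticlockwise) side of the wrench grip.

Request:
{"name": "send_rows", "arguments": {
  "targets": "0 0 0 0 0 0.06 -1;0 0 0 0 0 0.14 -1;0 0 0 0 0 0.22 -1;0 0 0 0 0 0.3 -1;0 0 0 -0.05 -0.06 0.32 -1;0 0 0 -0.1 -0.12 0.32 -1;0 0 0 -0.15 -0.18 0.32 -1;0 0 0 -0.2 -0.24 0.32 -1"
}}

```text
t: 51.3
tcp_pos: [0.4103, -0.1047, 0.2476]
tool_rot: [[-0.073, -0.997, 0.001], [-0.997, 0.073, 0.001], [-0.001, -0.001, -1.0]]
wrist_force: [0.8, -1.1, -0.7]
grip_width: 0.0004
finger_force: 0.0
```

Request:
{"name": "send_rows", "arguments": {
  "targets": "0 0 0 -0.034 -0.042 0 -1;0 0 0 -0.034 -0.042 0 -1;0 0 0 -0.034 -0.042 -0.07 -1;0 0 0 -0.034 -0.042 -0.14 -1;0 0 0 -0.034 -0.042 -0.2 -1;0 0 0 -0.034 -0.042 -0.25 -1;0 0 0 -0.034 -0.042 -0.262 -1;0 0 0 -0.034 -0.042 -0.262 -1"
}}

```text
t: 51.97
tcp_pos: [0.3933, -0.1251, 0.1152]
tool_rot: [[-0.074, -0.997, -0.004], [-0.997, 0.074, -0.0], [0.001, 0.004, -1.0]]
wrist_force: [0.6, 0.0, 0.3]
grip_width: 0.0002
finger_force: 0.0
```

```bash
python3 - <<'E'
from h import *
s=arm.state(); print(s["tcp_pos"],s["joints"].round(),s["wrist_force"],s["t"],s["tool_rot"][:,0])
p0=s["tcp_pos"][:2]; A=np.array([.5625,-.0895])
for f in [175.6]+list(range(172,96,-4)):
    r=np.radians(f); q=A+.165*np.array([np.cos(r),np.sin(r)])+.0225*np.array([-np.sin(r),np.cos(r)])
    print(f,q.round(4),((q-p0)/.5).round(3),round((f-175.6)/60,3))
im,C=shot("top","top4"); im2,C2=shot("scene","scene4")
E
```

```text
[ 0.39333424 -0.12512959  0.11518076] [ 10.   1. -38.  -0. -51. -14.] [0.6426053  0.01411769 0.26271253] 51.9667 [-7.36036846e-02 -9.97287354e-01  6.57039432e-04]
175.6 [ 0.3963 -0.0993] [0.006 0.052] 0.0
172 [ 0.396  -0.0888] [0.005 0.073] -0.06
168 [ 0.3964 -0.0772] [0.006 0.096] -0.127
164 [ 0.3977 -0.0656] [0.009 0.119] -0.193
160 [ 0.3998 -0.0542] [0.013 0.142] -0.26
156 [ 0.4026 -0.0429] [0.019 0.164] -0.327
152 [ 0.4063 -0.0319] [0.026 0.186] -0.393
148 [ 0.4106 -0.0211] [0.035 0.208] -0.46
144 [ 0.4158 -0.0107] [0.045 0.229] -0.527
140 [ 0.4216 -0.0007] [0.057 0.249] -0.593
136 [0.4282 0.0089] [0.07  0.268] -0.66
132 [0.4354 0.0181] [0.084 0.286] -0.727
128 [0.4432 0.0267] [0.1   0.304] -0.793
124 [0.4516 0.0347] [0.116 0.32 ] -0.86
120 [0.4605 0.0421] [0.134 0.335] -0.927
116 [0.4699 0.0489] [0.153 0.348] -0.993
112 [0.4798 0.0551] [0.173 0.36 ] -1.06
108 [0.4901 0.0605] [0.194 0.371] -1.127
104 [0.5008 0.0652] [0.215 0.381] -1.193
100 [0.5117 0.0691] [0.237 0.388] -1.26
```

Request:
{"name": "send_rows", "arguments": {
  "targets": "0 0 0 0.003 0.03 0 -1;0 0 0 0.006 0.052 0 -1;0 0 -0.06 0.005 0.073 0 -1;0 0 -0.127 0.006 0.096 0 -1;0 0 -0.193 0.009 0.119 0 -1;0 0 -0.26 0.013 0.142 0 -1;0 0 -0.327 0.019 0.164 0 -1;0 0 -0.393 0.026 0.186 0 -1"
}}

```text
t: 52.73
tcp_pos: [0.4085, -0.0314, 0.1185]
tool_rot: [[-0.469, -0.883, 0.003], [-0.883, 0.469, 0.001], [-0.002, -0.002, -1.0]]
wrist_force: [0.3, -2.0, -1.2]
grip_width: 0.0003
finger_force: 0.9
```

Request:
{"name": "send_rows", "arguments": {
  "targets": "0 0 -0.067 0.009 0.022 0 -1;0 0 -0.134 0.019 0.043 0 -1;0 0 -0.2 0.031 0.063 0 -1;0 0 -0.267 0.044 0.082 0 -1;0 0 -0.334 0.058 0.1 0 -1;0 0 -0.4 0.074 0.118 0 -1;0 0 -0.434 0.082 0.126 0 -1;0 0 -0.434 0.082 0.126 0 -1"
}}

```text
t: 53.4
tcp_pos: [0.4503, 0.0321, 0.1183]
tool_rot: [[-0.808, -0.59, 0.003], [-0.59, 0.808, 0.001], [-0.003, -0.001, -1.0]]
wrist_force: [0.2, -0.2, 0.4]
grip_width: 0.0004
finger_force: 0.0
```

```bash
cat > hn.py <<'E'
from h import *
s=arm.state(); A=np.array([.5625,-.0895]); d=s["tcp_pos"][:2]-A; r=np.hypot(*d)
f=np.degrees(np.arctan2(d[1],d[0])-np.arcsin(.0225/r)); t=np.array([np.sin(np.radians(f)),-np.cos(np.radians(f))])
print("phi",f.round(2),"r",r.round(4),"z",s["tcp_pos"][2].round(4),"Ftan",(-s["wrist_force"][:2]@t).round(2),s["wrist_force"].round(1),s["tcp_pos"].round(4),s["t"])
E
python3 hn.py; python3 - <<'E'
from h import *
im,C=shot("top","top5"); g=im.mean(2)
import cv2
# handle: dark grip blob
A=np.array([.5625,-.0895])
for f in range(110,140,2):
    r=np.radians(f); print(f,[int(g[int(v),int(u)]) for u,v in pix(C,[np.r_[A+q*np.array([np.cos(r),np.sin(r)]),.15] for q in(.06,.08,.1,.115,.13,.2,.215,.23)])])
E
```

```text
phi 124.86 r 0.1654 z 0.1183 Ftan -0.08 [ 0.2 -0.2  0.4] [0.4503 0.0321 0.1183] 53.4
110 [84, 60, 65, 73, 75, 68, 153, 106]
112 [84, 74, 64, 68, 83, 63, 66, 102]
114 [70, 68, 59, 64, 76, 63, 58, 78]
116 [86, 70, 63, 70, 82, 72, 57, 57]
118 [86, 70, 58, 61, 79, 72, 84, 56]
120 [82, 68, 53, 88, 72, 130, 106, 79]
122 [76, 75, 57, 147, 76, 45, 76, 72]
124 [76, 77, 79, 45, 75, 88, 33, 71]
126 [68, 76, 103, 65, 71, 97, 69, 66]
128 [73, 74, 89, 53, 65, 51, 63, 59]
130 [64, 78, 87, 73, 60, 38, 48, 46]
132 [76, 78, 33, 106, 77, 36, 51, 57]
134 [63, 80, 57, 57, 108, 107, 93, 46]
136 [72, 77, 137, 21, 67, 14, 20, 61]
138 [77, 83, 129, 11, 19, 44, 68, 86]
```

Request:
{"name": "send_rows", "arguments": {
  "targets": "0 0 -0.017 0.005 0.003 0 -1;0 0 -0.033 0.01 0.006 0 -1;0 0 -0.05 0.015 0.009 0 -1;0 0 -0.067 0.02 0.012 0 -1;0 0 -0.067 0.02 0.012 0 -1"
}}

```text
t: 53.87
tcp_pos: [0.4588, 0.037, 0.1166]
tool_rot: [[-0.848, -0.531, 0.0], [-0.531, 0.848, 0.0], [-0.0, -0.0, -1.0]]
wrist_force: [-1.3, 1.2, -0.2]
grip_width: 0.0001
finger_force: 0.6
```

```bash
python3 hn.py
```

```text
phi 121.43 r 0.1635 z 0.1166 Ftan 0.46 [-1.3  1.2 -0.2] [0.4588 0.037  0.1166] 53.8667
```

Request:
{"name": "send_rows", "arguments": {
  "targets": "0 0 -0.017 0.005 0.003 0 -1;0 0 -0.033 0.01 0.006 0 -1;0 0 -0.033 0.01 0.006 0 -1"
}}

```text
t: 54.12
tcp_pos: [0.461, 0.0389, 0.1155]
tool_rot: [[-0.866, -0.5, -0.005], [-0.5, 0.866, -0.002], [0.006, 0.001, -1.0]]
wrist_force: [-8.1, -1.4, 3.4]
grip_width: 0.0007
finger_force: 4.0
```

```bash
python3 hn.py
```

```text
phi 120.43 r 0.1636 z 0.1155 Ftan 7.66 [-8.1 -1.4  3.4] [0.461  0.0389 0.1155] 54.1167
```

Request:
{"name": "send_rows", "arguments": {
  "targets": "0 0 -0.017 0.005 0.003 0 -1;0 0 -0.033 0.009 0.007 0 -1;0 0 -0.05 0.014 0.01 0 -1;0 0 -0.067 0.019 0.013 0 -1;0 0 -0.083 0.024 0.016 0 -1;0 0 -0.1 0.029 0.019 0 -1;0 0 -0.117 0.034 0.022 0 -1"
}}

```text
t: 54.7
tcp_pos: [0.4765, 0.0496, 0.1151]
tool_rot: [[-0.921, -0.391, -0.008], [-0.391, 0.921, -0.002], [0.008, 0.001, -1.0]]
wrist_force: [-15.1, 0.7, 6.0]
grip_width: 0.0001
finger_force: 6.4
```

```bash
python3 hn.py
```

```text
phi 113.84 r 0.1635 z 0.1151 Ftan 13.52 [-15.1   0.7   6. ] [0.4765 0.0496 0.1151] 54.7
```

Request:
{"name": "send_rows", "arguments": {
  "targets": "0 0 -0.017 0.005 0.003 0 -1;0 0 -0.033 0.01 0.006 0 -1;0 0 -0.05 0.015 0.009 0 -1;0 0 -0.05 0.015 0.009 0 -1"
}}

```text
t: 55.03
tcp_pos: [0.4839, 0.0539, 0.115]
tool_rot: [[-0.94, -0.342, -0.008], [-0.342, 0.94, -0.003], [0.009, 0.0, -1.0]]
wrist_force: [-13.6, -0.5, 6.1]
grip_width: 0.0004
finger_force: 6.5
```

```bash
python3 hn.py
```

```text
phi 110.8 r 0.1635 z 0.115 Ftan 12.86 [-13.6  -0.5   6.1] [0.4839 0.0539 0.115 ] 55.0333
```

Request:
{"name": "send_rows", "arguments": {
  "targets": "0 0 -0.017 0.005 0.003 0 -1;0 0 -0.025 0.008 0.004 0 -1;0 0 -0.025 0.008 0.004 0 -1"
}}

```text
t: 55.28
tcp_pos: [0.4875, 0.0558, 0.1149]
tool_rot: [[-0.948, -0.317, -0.009], [-0.317, 0.948, -0.003], [0.009, 0.0, -1.0]]
wrist_force: [-14.7, 0.7, 6.3]
grip_width: 0.0006
finger_force: 6.9
```

```bash
python3 hn.py
```

```text
phi 109.38 r 0.1635 z 0.1149 Ftan 13.63 [-14.7   0.7   6.3] [0.4875 0.0558 0.1149] 55.2833
```

Request:
{"name": "send_rows", "arguments": {
  "targets": "0 0 -0.017 0.005 0.003 0 -1;0 0 -0.025 0.008 0.004 0 -1;0 0 -0.025 0.008 0.004 0 -1"
}}

```text
t: 55.53
tcp_pos: [0.4919, 0.0579, 0.115]
tool_rot: [[-0.956, -0.292, -0.008], [-0.292, 0.956, -0.003], [0.008, -0.0, -1.0]]
wrist_force: [-13.2, -1.5, 5.4]
grip_width: 0.0005
finger_force: 6.7
```

```bash
python3 hn.py
```

```text
phi 107.68 r 0.1634 z 0.115 Ftan 13.06 [-13.2  -1.5   5.4] [0.4919 0.0579 0.115 ] 55.5333
```

Request:
{"name": "send_rows", "arguments": {
  "targets": "0 0 -0.017 0.005 0.002 0 -1;0 0 -0.025 0.008 0.004 0 -1;0 0 -0.025 0.008 0.004 0 -1"
}}

```text
t: 55.78
tcp_pos: [0.4967, 0.06, 0.1153]
tool_rot: [[-0.964, -0.267, -0.007], [-0.267, 0.964, -0.003], [0.007, -0.001, -1.0]]
wrist_force: [-12.0, -1.9, 4.4]
grip_width: 0.0002
finger_force: 5.6
```

```bash
python3 hn.py
```

```text
phi 105.83 r 0.1633 z 0.1153 Ftan 12.08 [-12.   -1.9   4.4] [0.4967 0.06   0.1153] 55.7833
```

Request:
{"name": "send_rows", "arguments": {
  "targets": "0 0 -0.017 0.005 0.002 0 -1;0 0 -0.017 0.005 0.002 0 -1"
}}

```text
t: 55.95
tcp_pos: [0.4983, 0.0608, 0.1149]
tool_rot: [[-0.968, -0.249, -0.008], [-0.249, 0.968, -0.003], [0.009, -0.001, -1.0]]
wrist_force: [-13.4, -0.7, 5.4]
grip_width: 0.0006
finger_force: 6.5
```

```bash
python3 hn.py
```

```text
phi 105.23 r 0.1634 z 0.1149 Ftan 13.11 [-13.4  -0.7   5.4] [0.4983 0.0608 0.1149] 55.95
```

Request:
{"name": "send_rows", "arguments": {
  "targets": "0 0 -0.017 0.005 0.002 0 -1;0 0 -0.017 0.005 0.002 0 -1"
}}

```text
t: 56.12
tcp_pos: [0.5004, 0.0617, 0.1148]
tool_rot: [[-0.973, -0.232, -0.009], [-0.232, 0.973, -0.003], [0.009, -0.001, -1.0]]
wrist_force: [-14.2, -0.9, 4.8]
grip_width: 0.0006
finger_force: 7.2
```

```bash
python3 hn.py
```

```text
phi 104.42 r 0.1634 z 0.1148 Ftan 13.92 [-14.2  -0.9   4.8] [0.5004 0.0617 0.1148] 56.1167
```

Request:
{"name": "send_rows", "arguments": {
  "targets": "0 0 -0.017 0.005 0.002 0 -1;0 0 -0.017 0.005 0.002 0 -1"
}}

```text
t: 56.28
tcp_pos: [0.5028, 0.0627, 0.1148]
tool_rot: [[-0.977, -0.215, -0.009], [-0.215, 0.977, -0.003], [0.01, -0.001, -1.0]]
wrist_force: [-15.6, -0.9, 5.0]
grip_width: 0.0002
finger_force: 7.4
```

```bash
python3 hn.py
```

```text
phi 103.51 r 0.1635 z 0.1148 Ftan 15.35 [-15.6  -0.9   5. ] [0.5028 0.0627 0.1148] 56.2833
```

Request:
{"name": "send_rows", "arguments": {
  "targets": "0 0 -0.017 0.005 0.002 0 -1;0 0 -0.017 0.005 0.002 0 -1"
}}

```text
t: 56.45
tcp_pos: [0.5052, 0.0636, 0.1147]
tool_rot: [[-0.98, -0.197, -0.01], [-0.197, 0.98, -0.003], [0.01, -0.001, -1.0]]
wrist_force: [-15.1, -0.9, 5.9]
grip_width: 0.0005
finger_force: 7.5
```

```bash
python3 hn.py
```

```text
phi 102.62 r 0.1635 z 0.1147 Ftan 14.93 [-15.1  -0.9   5.9] [0.5052 0.0636 0.1147] 56.45
```

Request:
{"name": "send_rows", "arguments": {
  "targets": "0 0 -0.017 0.005 0.002 0 -1;0 0 -0.017 0.005 0.002 0 -1"
}}

```text
t: 56.62
tcp_pos: [0.5075, 0.0645, 0.1147]
tool_rot: [[-0.984, -0.18, -0.01], [-0.18, 0.984, -0.003], [0.01, -0.001, -1.0]]
wrist_force: [-15.0, -1.5, 5.9]
grip_width: 0.0003
finger_force: 7.7
```

```bash
python3 hn.py
```

```text
phi 101.73 r 0.1635 z 0.1147 Ftan 14.98 [-15.   -1.5   5.9] [0.5075 0.0645 0.1147] 56.6167
```

```bash
python3 - <<'E'
from h import *
im,T=shot("top"); sc,S=shot("scene"); w,W=shot("wrist","w16")
a=cv2.resize(im[140:270,250:380],None,fx=3,fy=3,interpolation=cv2.INTER_CUBIC)
b=cv2.resize(sc[150:260,280:390],None,fx=3,fy=3,interpolation=cv2.INTER_CUBIC)
c=w[0:230,120:520]
o=np.zeros((600,800,3),np.uint8);o[:390,:390]=a;o[:330,400:730]=b;o[395:595,:400]=cv2.resize(c,(400,200))
a0=cv2.imread("pics/top3.png")[:,:,::-1][140:270,250:380]; o[335:595,405:665]=cv2.resize(a0,None,fx=2,fy=2)
cv2.imwrite("pics/wr.png",o[:,:,::-1])
A=[.5625,-.0895,.145]; print(pix(T,[A,arm.state()["tcp_pos"]]),pix(W,[A,[.5625-.165*np.cos(np.radians(78.3)),-.0895+.165*np.sin(np.radians(78.3)),.158]]))
E
```

```text
[[350.80617624 190.93134561]
 [295.2577771  213.13847158]] [[ 39.40607891 292.20123032]
 [327.8588953  300.83610769]]
```

View pics/wr.png

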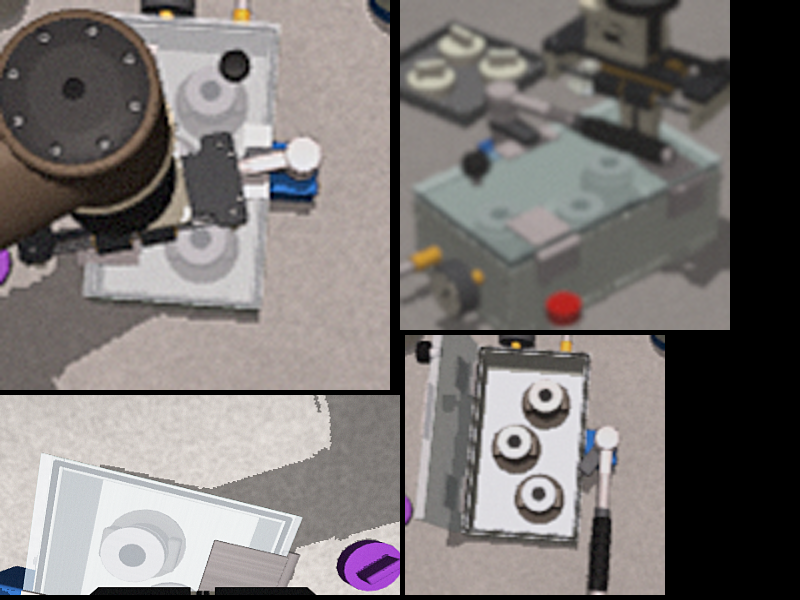

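The lid is shut, the hook is over the lid edge, and the housings stand under it. The handle runs from (503,97) to its end at (672,155) in the scene crop. I measure its angle from that.

```bash
python3 - <<'E'
from h import *
S=cam("scene");T=cam("top"); A=np.array([.5625,-.0895])
e=onz(S,[((672-400)/3+280,155/3+150),((580-400)/3+280,125/3+150),((503-400)/3+280,97/3+150)],.145)[:,:2]
print(e,[(np.hypot(*(p-A)).round(3),np.degrees(np.arctan2(*(p-A)[::-1])).round(1)) for p in e], np.degrees(np.arctan2(*(e[0]-e[1])[::-1])))
t=onz(T,[(250/3+250,165/3+140),(290/3+250,159/3+140)],.145)[:,:2]; print(t,np.degrees(np.arctan2(*(t[0]-t[1])[::-1])),[np.degrees(np.arctan2(*(p-A)[::-1])) for p in t])
E
python3 hn.py
```

```text
[[ 0.51686363  0.1167656 ]
 [ 0.54200733  0.0113178 ]
 [ 0.56036236 -0.08668104]] [(np.float64(0.211), np.float64(102.5)), (np.float64(0.103), np.float64(101.5)), (np.float64(0.004), np.float64(127.2))] 103.41156390195385
[[ 0.55175475 -0.04168842]
 [ 0.55687843 -0.07810001]] 98.00982348115778 [np.float64(102.66628824531408), np.float64(116.24884402113075)]
phi 101.75 r 0.1635 z 0.1147 Ftan 14.96 [-15.1  -0.8   5.4] [0.5075 0.0645 0.1147] 56.7667
```

Backing off is safe either way, and it shows whether the handle springs back (clicked) or stays.

Request:
{"name": "send_rows", "arguments": {
  "targets": "0 0 0.008 -0.003 -0.001 0 -1;0 0 0.017 -0.006 -0.002 0 -1;0 0 0.017 -0.006 -0.002 0 -1"
}}

```text
t: 57.02
tcp_pos: [0.5058, 0.0637, 0.1152]
tool_rot: [[-0.98, -0.199, -0.007], [-0.199, 0.98, -0.003], [0.007, -0.001, -1.0]]
wrist_force: [-10.8, -2.8, 2.4]
grip_width: 0.0007
finger_force: 5.4
```

```bash
python3 hn.py
```

```text
phi 102.4 r 0.1634 z 0.1152 Ftan 11.11 [-10.8  -2.8   2.4] [0.5058 0.0637 0.1152] 57.0167
```

Request:
{"name": "send_rows", "arguments": {
  "targets": "0 0 0.008 -0.003 -0.001 0 -1;0 0 0.017 -0.006 -0.002 0 -1;0 0 0.017 -0.006 -0.002 0 -1"
}}

```text
t: 57.27
tcp_pos: [0.5022, 0.0625, 0.1151]
tool_rot: [[-0.976, -0.217, -0.008], [-0.217, 0.976, -0.003], [0.008, -0.001, -1.0]]
wrist_force: [-12.4, -2.3, 2.9]
grip_width: 0.0008
finger_force: 6.1
```

```bash
python3 hn.py
```

```text
phi 103.72 r 0.1635 z 0.1151 Ftan 12.57 [-12.4  -2.3   2.9] [0.5022 0.0625 0.1151] 57.2667
```

The handle follows the peg back under force, so the clutch has broken over: it has clicked. I let go fully.

Request:
{"name": "send_rows", "arguments": {
  "targets": "0 0 0.017 -0.005 -0.002 0 -1;0 0 0.033 -0.01 -0.005 0 -1;0 0 0.033 -0.01 -0.005 0 -1"
}}

```text
t: 57.52
tcp_pos: [0.4978, 0.0606, 0.1153]
tool_rot: [[-0.968, -0.251, -0.006], [-0.251, 0.968, -0.002], [0.007, -0.0, -1.0]]
wrist_force: [-11.0, 0.0, 3.9]
grip_width: 0.0004
finger_force: 5.6
```

```bash
python3 hn.py
```

```text
phi 105.42 r 0.1634 z 0.1153 Ftan 10.59 [-11.    0.    3.9] [0.4978 0.0606 0.1153] 57.5167
```

Request:
{"name": "send_rows", "arguments": {
  "targets": "0 0 0.017 -0.005 -0.002 0 -1;0 0 0.033 -0.01 -0.005 0 -1;0 0 0.033 -0.01 -0.005 0 -1"
}}

```text
t: 57.77
tcp_pos: [0.4964, 0.0592, 0.1165]
tool_rot: [[-0.958, -0.285, 0.0], [-0.285, 0.958, -0.0], [-0.0, -0.0, -1.0]]
wrist_force: [-0.9, -1.1, -0.4]
grip_width: 0.0004
finger_force: 1.1
```

```bash
python3 hn.py
```

```text
phi 106.02 r 0.1627 z 0.1165 Ftan 1.12 [-0.9 -1.1 -0.4] [0.4964 0.0592 0.1165] 57.7667
```

Request:
{"name": "send_rows", "arguments": {
  "targets": "0 0 0.017 -0.005 -0.003 0 -1;0 0 0.033 -0.01 -0.005 0 -1;0 0 0.033 -0.01 -0.005 0 -1"
}}

```text
t: 58.02
tcp_pos: [0.4915, 0.0568, 0.1167]
tool_rot: [[-0.948, -0.319, 0.001], [-0.319, 0.948, 0.0], [-0.001, 0.0, -1.0]]
wrist_force: [0.0, -0.9, 0.1]
grip_width: 0.0004
finger_force: 0.0
```

```bash
python3 hn.py
```

```text
phi 107.94 r 0.1627 z 0.1167 Ftan 0.26 [ 0.  -0.9  0.1] [0.4915 0.0568 0.1167] 58.0167
```

Request:
{"name": "send_rows", "arguments": {
  "targets": "0 0 0 -0.02 -0.015 0 -1;0 0 0 -0.03 -0.022 0.02 -1;0 0 0 -0.03 -0.022 0.1 -1;0 0 0 -0.03 -0.022 0.18 -1;0 0 0 -0.03 -0.022 0.26 -1;0 0 0 -0.04 -0.08 0.32 -1;0 0 0 -0.06 -0.15 0.36 -1;0 0 0 -0.08 -0.23 0.36 -1"
}}

```text
t: 58.68
tcp_pos: [0.4527, -0.0588, 0.3024]
tool_rot: [[-0.947, -0.32, 0.009], [-0.32, 0.947, 0.001], [-0.009, -0.002, -1.0]]
wrist_force: [2.2, -0.6, -0.4]
grip_width: 0.0
finger_force: 0.0
```

Request:
{"name": "send_rows", "arguments": {
  "targets": "0 0 0 0 -0.08 0 -1;0 0 0 0 -0.16 0 -1;0 0 0 0 -0.24 0 -1;0 0 0 0 -0.32 0 -1;0 0 0 0 -0.36 0 -1;0 0 0 0 -0.36 0 -1"
}}

```text
t: 59.18
tcp_pos: [0.4503, -0.2416, 0.2969]
tool_rot: [[-0.949, -0.314, -0.001], [-0.314, 0.949, -0.001], [0.001, -0.0, -1.0]]
wrist_force: [-0.1, -0.7, -0.7]
grip_width: 0.0004
finger_force: 0.0
```

```bash
python3 - <<'E'
from h import *
A=np.array([.5625,-.0895]); 
for n in("top","scene"):
    im,C=shot(n,n+"9"); g=im.mean(2)
    K=np.ones((3,3),np.uint8); best=[]
    u0,v0=pix(C,[[.53,.06,.145]])[0].astype(int)
    m=(g<62)&(cv2.cvtColor(im,cv2.COLOR_RGB2HSV)[...,1]<140); m[:max(v0-45,0)]=0;m[v0+45:]=0;m[:,:u0-50]=0;m[:,u0+50:]=0
    for c,a,mm in blobs(m,60):
        ys,xs=np.where(mm); p=onz(C,np.c_[xs,ys],.145)[:,:2]; d=p-p.mean(0); w,V=np.linalg.eigh(d.T@d/len(d)); e=V[:,1]*np.sign(V[1,1])
        q=p.mean(0)-A; print(n,c.round(),a,"cen r",np.hypot(*q).round(3),"ang",np.degrees(np.arctan2(q[1],q[0])).round(1),"axis",np.degrees(np.arctan2(e[1],e[0])).round(1),"len",(4*np.sqrt(w)).round(3))
    for f in (98,102,106,110): print(f,pix(C,[np.r_[A+r*np.array([np.cos(np.radians(f)),np.sin(np.radians(f))]),.145] for r in(.108,.206)]).round().tolist())
print(arm.state()["t"],arm.state()["tcp_pos"])
E
```

```text
top [301. 212.] 507 cen r 0.147 ang 112.1 axis 31.4 len [0.101 0.15 ]
98 [[312.0, 197.0], [276.0, 202.0]]
102 [[312.0, 199.0], [277.0, 207.0]]
106 [[313.0, 202.0], [278.0, 212.0]]
110 [[314.0, 205.0], [280.0, 217.0]]
scene [356. 194.] 192 cen r 0.152 ang 106.6 axis 103.3 len [0.039 0.114]
98 [[340.0, 193.0], [366.0, 204.0]]
102 [[342.0, 192.0], [369.0, 201.0]]
106 [[343.0, 191.0], [371.0, 199.0]]
110 [[344.0, 190.0], [373.0, 197.0]]
59.2833 [ 0.45054646 -0.23895326  0.29688868]
```

```bash
python3 -c "
from cell import arm
print(arm.job_done())"
```

```text
the job is handed in; nothing more can be done
None
```

I've handed the job in: all three caps are in the tray, the three bare housings stand in the chamber and the lid is shut. The wrench looks clicked, but only just: the handle gave about 0.07 rad and sprang back (a click is 0.06 or more). The nut is at about 0.26 rad, under the 0.33 limit, but I never saw the drop in pull to a third.

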